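# Stack the cartridge case, fit its nested lids, lift the cover away

## Task

Put the open blue cartridge case squarely and centrally on top of the closed green-lidded parts case (long sides along long sides) and let go of it; then lift the nested pair of lids together by the yellow stem, lower them onto the cartridge case until the inner lid is fully seated with the orange cover still nested on it, and let go. Then take the orange cover alone by its long sides and lift it well clear above the yellow stem, level, leaving the grey inner lid seated on the case, so that its tray is open; finish still holding the cover up in the gripper. Never part the cover from the inner lid before the lid is seated, leave the closed case where it stands, and do not disturb the other things on the shelf.

Things in the scene. Friction and masses are not known exactly. Their poses are not given: they have to be found in the camera images.
- base_top (a point): Centre of the flat top (z = 46 mm) of the closed parts case: grey lower half, green lid, red press button on its -x end; 100 mm long (x) x 70 wide (y) x 46 high, 0.8 kg, loose on the shelf. z up. The column is built on it.
- tub_mid (a point): Centre (half-way up) of the open-topped blue cartridge case: 84 mm long (x) x 54 wide (y) x 48 high, walls 4 mm, opening 76 x 46 mm, three small white cartridges (26 mm high) inside, about 0.26 kg. This point is 24 mm above its underside; z up. Rigid: it can be gripped across its 54 mm width.
- stem_mid (a point): Middle of the 28 mm of yellow stem, 16 (x) x 12 mm (y), that stands above the cover; it belongs to the rigid grey inner lid, 0.12 kg, and lifts both lids. Below this point: plug foot 42 mm, flange underside 29 mm. Plug 70 x 40 mm, tapered to 62 x 32; flange 84 x 54. Seated, the flange lies on the case's rim and this point is 53 mm above tub_mid. x long, z up.
- cover_mid (a point): Centre (half-way up) of the orange cover: a cap 92 mm long (x) x 62 wide (y) x 14 high with a 28 x 24 mm window for the stem, 60 g, z up. It rests loosely on the inner lid's tray rim, 21 mm below stem_mid, centred within 2 mm; its skirt's lower edge is then 1 mm above the case's rim and stands 4 mm out from the case. Gripped by the long skirt sides it lifts off alone.
- nut: Stainless connector nut standing upright, hexagon 30 mm across corners, 38 mm high; origin at its underside. A bystander.
- cartridge: White tap cartridge standing upright, 35 mm diameter, 60 mm high; origin at its underside. A bystander.
- plunger_handle: Plunger handle lying along y, 320 mm long, 30 mm thick, black rubber grip; origin under its middle. A bystander.
- soap_dish: Chrome soap dish, 85 (x) x 125 (y) x 22 mm high; origin at its underside. A bystander.
- tape_roll: White tape roll lying flat, 56 mm diameter, 16 mm high; origin at its underside. A bystander.
- wrench: Steel wrench lying flat, 170 mm long along its x; origin at its underside. A bystander.
Mind the look-alikes: they are no part of the job. What is shaped like the part that bears base_top but pink is not meant.

How it is judged:
By the outcome, as a careful person would: the job done as asked, in the order asked, and still so for the second after the job is handed in, while the arm keeps its last pose, push and grip.
It also fails if it takes over 72 s, if anything falls off the work surface, if the arm or the gripper's body presses on something with over 40 N, if the wrist force passes 120 N, or if a joint passes its speed limit or range.

## Robot

A 7-joint arm with a two-finger parallel gripper is mounted at the origin on the work surface. World frame = base frame: x ahead of the robot, y to its left, z up, the work surface at z = 0. Lengths are in mm, angles in rad, forces in N, time in s.
With the tool pointing down it reaches from about 425 to 1025 mm from the base axis. Payload 3.6 kg.
Tool frame: the origin (TCP) lies on the centre line of the jaws, within the pads' length; the fingertips stand 14 mm ahead of it and the grasp point (between the pads) lies 5 mm behind it; y points along the fingers, x is the direction in which the jaws open and shut, and the axes are right-handed (so a half turn about y gives the same grasp; the last joint's range is limited). The gripper opens to 85 mm and grips with 20 to 120 N. Pads are 22 mm wide; open, the fingers measure 114 mm over their backs; the gripper's body (76 mm by 85 mm) begins 54 mm behind the grasp point. The pads swing forward as they close: fully open they stand 13 mm farther back than shut.
Start: joints at [1.234, 0.591, 0.048, 1.609, -0.033, 0.943, -0.034], TCP at [174.307, -703.738, 245.302] pointing down, gripper open.
Joint ranges: [-2.69, 2.69], [-0.47, 2.24], [-1.27, 1.36], [0.19, 2.51], [-1.53, 4.68], [0.08, 2.07], [-3.09, 3.09]. Speed limits (rad/s): [2.57, 2.57, 3.14, 3.14, 3.14, 3.14, 3.14].

## Interface

Orientations are given as a rotation vector (axis times angle).
In Python, from cell import r, optics, finder gives the robot as it stands.
- The arm moves only by the tool play_rows, never from a script. Its argument "commands" is a list of rows, each an object with "offset": the shift along the tool's x, y, z in m, a list of three; "angular": the turn, a rotation vector about the tool's x, y, z in degrees, a list of three. In form: [{"offset": [x, y, z], "angular": [wx, wy, wz]}, ...]. A call has 1 to 8 rows; each row shifts and turns the commanded pose from where the row before left it, along the tool's axes as they then stand; what a row does not reach is not made up. A row lasts 1/10 s, in which the tool goes at most 50 mm and 8.59 degrees, less where a joint would pass 70% of its speed; a pose out of reach is approached as far as the arm can. A call is refused whole if a number of a shift passes 0.05 or a number of a turn 8.59, either way. A call with a gripper value outside its range is refused whole. "gripper" is the opening in per cent of the stroke, from 0 (shut) to 100 (fully open), set as the call begins (left out, the last holds). The fingers move at their own pace and stop on an object; the grip force is fixed at half the most. Time passes only in rows, so rows that do not move let the fingers close. It gives the time, the measured TCP pose, the force and the opening at its end, in the units of the state.
- r.get_obs(): the state, without advancing time (a new reading comes with each control period).
- optics.read_camera(name): name is "scene" or "top"; returns the picture (384x512x3 uint8, red, green, blue); there is no depth.
- optics.camera_params(name): a dict with "intrinsics" (3x3 intrinsics, pixels), "origin" and "rotation" of the camera in the world. Camera axes: x right, y up, looking along -z (the intrinsics and any distortion apply to the point x, -y, -z); pixel columns grow to the right and rows downward; lengths in mm; the calibration is good to about 2 mm. A picture is of the moment at which its call begins. camera_params takes no time and is no camera call.
- r.finish_job(): hands the job in, once; it reports no verdict.
Trained networks look in the newest picture that a camera, given by its name, has taken for a name from the list of things; names that differ only in an ending like _2 or _b are one class to them, and where a whole thing is asked for, a point or a joint stands for the part that bears it (a point fixed in the world has none). Each returns a list of dicts, best first, with "score" (0 to 1); they miss things now and then, are a little off and sometimes report something else, mostly with a low value. They report only what shows in the picture. A call takes as long as a camera call. They do not tell look-alikes from the thing itself.
- finder.boxes_of(thing, camera): "position" ([x, y, z] in mm, in the coordinates of the camera as it stood for that picture, good to about 4 mm: the middle of the surface that is visible of it).
- finder.mark_of(thing, camera): "position" ([x, y, z] in mm, in the coordinates of the camera as it stood for that picture, good to about 4 mm: a listed point, or the origin of a listed thing).
The state is a dict: "clock": time; "joints": joint angles; "dq": joint speeds; "joint_torque": joint torques, N m; "position": TCP position; "ee_rot": TCP orientation; "wrist_force": force on the tool from outside, world axes, zero at the start; "wrist_torque": the same for the moment, N m; "opening": finger opening in mm.
Only numpy, scipy, OpenCV 4.12 (cv2) and the standard library are available. Lean on these libraries where they do the work, as an engineer would, in place of code of your own. Each camera call takes 0.05 s, during which the arm holds its last target.

## Working session

There is one attempt and no reset: what is moved stays moved. The work goes in short steps, Python scripts to look and compute and a tool call to move; the robot and the scene stay as the last step left them, time stands still between calls to the robot, and variables do not carry over. Pictures are saved under pics/ and viewed, and the job is handed in when it is done.

Besides the shell and the picture viewer there is one more tool, called after "Request:" as name(argument=value, ...), one argument or row to a line, values as JSON. play_rows: Moves the arm, as the interface text tells. Its arguments: {"type":"object","properties":{"commands":{"type":"array"},"gripper":{"type":"number"}},"required":["commands"]}

```bash
ls; mkdir -p pics; python3 - <<'E'
from cell import r,optics,finder
import cv2
o=r.get_obs();print({k:o[k] for k in("clock","position","ee_rot","wrist_force","opening")})
for n in("scene","top"):
    im=optics.read_camera(n);cv2.imwrite(f"pics/{n}0.png",cv2.cvtColor(im,cv2.COLOR_RGB2BGR))
    print(n,optics.camera_params(n))
E
```

```text
pics
{'clock': 0.0, 'position': array([ 174.10791628, -702.95906295,  244.12433088]), 'ee_rot': array([-1.31303042,  1.02977779, -1.02668831]), 'wrist_force': array([ 0.67936018, -0.23430082, -0.28149941]), 'opening': 85.52431001342492}
scene {'intrinsics': array([[479.22152187,   0.        , 250.2169791 ],
       [  0.        , 479.22152187, 196.76563108],
       [  0.        ,   0.        ,   1.        ]]), 'origin': array([1162.68626765,  643.7670108 ,  918.15929904]), 'rotation': array([0.35514194, 1.00565647, 2.28851566])}
top {'intrinsics': array([[368.52894068,   0.        , 261.65543784],
       [  0.        , 368.52894068, 190.56333213],
       [  0.        ,   0.        ,   1.        ]]), 'origin': array([ 443.72664892, -108.80147275,  998.88201811]), 'rotation': array([ 0.11066724, -0.10592667, -1.57083189])}
```

View pics/scene0.png

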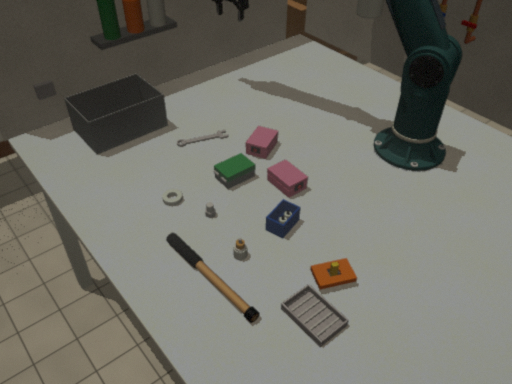

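View pics/top0.png

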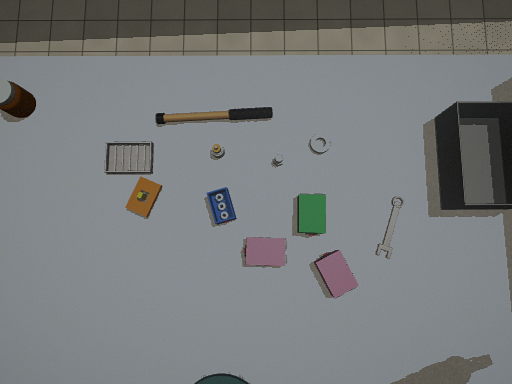

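```bash
cat > h.py <<'E'
from cell import r,optics,finder
import cv2,numpy as np
from scipy.spatial.transform import Rotation as R
def cam(n):
    p=optics.camera_params(n);return np.array(p["intrinsics"]),np.array(p["origin"]),R.from_rotvec(p["rotation"]).as_matrix()
def toworld(n,p):
    K,o,M=cam(n);return o+M@np.array(p)
def ray(n,uv):
    K,o,M=cam(n);d=np.linalg.solve(K,[uv[0],uv[1],1]);return o,M@np.array([d[0],-d[1],-d[2]])
def atz(n,uv,z):
    o,d=ray(n,uv);return o+d*(z-o[2])/d[2]
def proj(n,P):
    K,o,M=cam(n);c=(np.atleast_2d(P)-o)@M;q=(c*[1,-1,-1])@K.T;return q[:,:2]/q[:,2:]
def tri(uvs):
    A=np.zeros((3,3));b=np.zeros(3)
    for n,uv in uvs:
        o,d=ray(n,uv);d/=np.linalg.norm(d);m=np.eye(3)-np.outer(d,d);A+=m;b+=m@o
    return np.linalg.solve(A,b)
def snap(n,f):
    im=optics.read_camera(n);b=cv2.cvtColor(im,cv2.COLOR_RGB2BGR);cv2.imwrite("pics/"+f,b);return b
E
python3 - <<'E'
from h import *
np.set_printoptions(precision=1,suppress=True)
o=r.get_obs();print(R.from_rotvec(o["ee_rot"]).as_matrix())
for t in("base_top","tub_mid","stem_mid","cover_mid"):
    for n in("scene","top"):
        for d in finder.mark_of(t,n): 
            w=toworld(n,d["position"]);print(t,n,round(d["score"],2),w,proj(n,w)[0])
print(r.get_obs()["clock"])
E
```

```text
[[ 0.2 -0.   1. ]
 [-1.   0.   0.2]
 [-0.  -1.  -0. ]]
base_top scene 0.84 [ 359.8 -291.6   48.2] [262.9 135.3]
base_top scene 0.82 [ 520.6 -239.1   51.8] [232.  162.7]
base_top scene 0.7 [ 417.9 -111.5   50.7] [287.8 170.8]
base_top top 0.82 [ 361.4 -300.5   42.3] [338.5 274.2]
base_top top 0.72 [ 519.3 -234.1   44.4] [311.1 212.1]
base_top top 0.61 [ 420.1 -114.9   46.7] [265.3 251. ]
tub_mid scene 0.63 [536.5   3.   24.9] [283.  217.9]
tub_mid top 0.97 [542.   -0.3  21.7] [222.  204.6]
stem_mid scene 0.42 [568.8 210.2  43.1] [332.2 267.7]
stem_mid top 0.64 [564.2 213.4  44.4] [139.4 195.5]
cover_mid scene 0.83 [564.8 215.4  20.7] [333.9 274.3]
cover_mid scene 0.37 [690.8  16.   -0.3] [239.8 255.1]
cover_mid top 0.95 [565.3 213.5  24.7] [141.8 196. ]
0.5
```

```bash
python3 - <<'E'
import cv2,numpy as np
s=cv2.imread("pics/scene0.png");t=cv2.imread("pics/top0.png")
def c(im,u,v,w=32,k=6):
    return cv2.resize(im[v-w:v+w,u-w:u+w],None,fx=k,fy=k,interpolation=cv2.INTER_CUBIC)[:380,:380]
a=np.hstack([c(s,235,170,26,5),c(s,283,218,26,5),c(s,333,272,26,5)])
b=np.hstack([c(t,311,214,26,5),c(t,222,205,26,5),c(t,143,197,26,5)])
cv2.imwrite("pics/crops.png",np.vstack([a,b]))
E
```

```text
(no output)
```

View pics/crops.png

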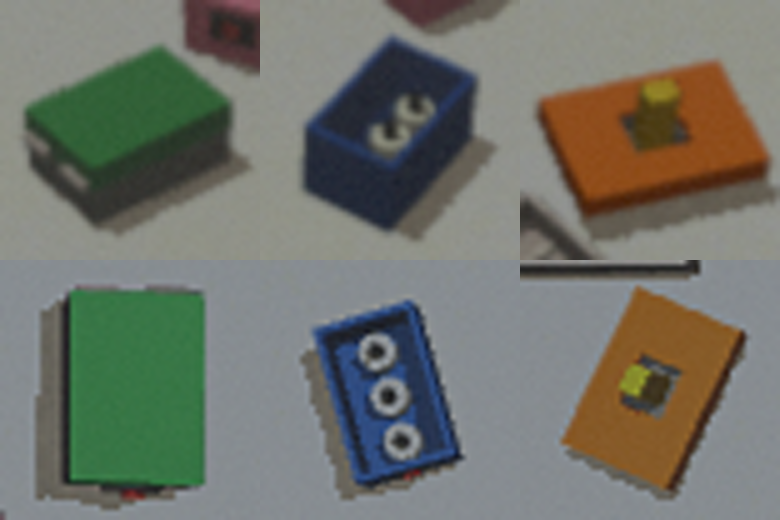

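```bash
cat > fit.py <<'E'
from h import *
from scipy.optimize import minimize
def mask(im,kind,c,w=34):
    hsv=cv2.cvtColor(im,cv2.COLOR_BGR2HSV).astype(int);H,S,V=hsv[...,0],hsv[...,1],hsv[...,2]
    if kind=="green": m=(abs(H-65)<20)&(S>90)
    if kind=="blue": m=(abs(H-113)<15)&(S>85)
    if kind=="orange": m=((H<16))&(S>150)
    if kind=="yellow": m=(abs(H-27)<8)&(S>110)
    z=np.zeros_like(m);u,v=map(int,c);z[max(0,v-w):v+w,max(0,u-w):u+w]=1;m=(m&z).astype(np.uint8)
    n,l,st,_=cv2.connectedComponentsWithStats(m)
    if n<2:return m
    m=(l==1+np.argmax(st[1:,4])).astype(np.uint8)
    h=cv2.convexHull(np.argwhere(m)[:,::-1].astype(np.int32).copy());out=np.zeros_like(m);cv2.fillConvexPoly(out,h,1);return out
def corners(x,y,yaw,L,W,z0,z1):
    c,s=np.cos(yaw),np.sin(yaw)
    return np.array([[x+c*a*L/2-s*b*W/2,y+s*a*L/2+c*b*W/2,z] for z in(z0,z1) for a in(-1,1) for b in(-1,1)])
def render(n,P,box,k=8):
    u0,v0,u1,v1=box;q=(proj(n,P)-[u0-.5,v0-.5])*k-.5
    im=np.zeros(((v1-v0)*k,(u1-u0)*k),np.uint8)
    h=cv2.convexHull(q.astype(np.float32)).reshape(-1,2)
    cv2.fillConvexPoly(im,np.round(h*16).astype(np.int32),255,shift=4)
    return cv2.resize(im,(u1-u0,v1-v0),interpolation=cv2.INTER_AREA)/255.
def fit(ims,kind,c0,L,W,z0,z1,yaw0,cams=("scene","top"),freez=False,w=34):
    dat=[]
    for n in cams:
        u,v=proj(n,[c0[0],c0[1],(z0+z1)/2])[0];m=mask(ims[n],kind,(u,v),w);u,v=int(u),int(v)
        box=(max(0,u-45),max(0,v-45),u+45,v+45);dat.append((n,box,m[box[1]:box[3],box[0]:box[2]].astype(float)))
    def cost(p):
        dz=p[3]*10 if freez else 0
        P=corners(p[0]*10,p[1]*10,p[2]/10,L,W,z0+dz,z1+dz)
        return sum(((cv2.GaussianBlur(render(n,P,b)-m,(0,0),.8))**2).sum() for n,b,m in dat)
    best=None
    for dy in(-.1,.1):
        p0=[c0[0]/10,c0[1]/10,(yaw0+dy)*10]+([0] if freez else [])
        s=np.vstack([p0]+[np.array(p0)+.6*np.eye(len(p0))[i] for i in range(len(p0))])
        q=minimize(cost,p0,method="Nelder-Mead",options=dict(initial_simplex=s,xatol=.005,fatol=.01,maxiter=400))
        if best is None or q.fun<best.fun:best=q
    p=best.x;return np.round([p[0]*10,p[1]*10,np.degrees(p[2]/10)]+([p[3]*10] if freez else[]),1),round(best.fun,1)
def load(a,b):return {"scene":cv2.imread("pics/"+a),"top":cv2.imread("pics/"+b)}
E
python3 - <<'E'
from fit import *
I=load("scene0.png","top0.png")
for name,a in {"green":((519,-236),100,70,24,46,0.),"blue":((540,1),84,54,0,48,.25),"orange":((565,214),92,62,14,28,-.4),"yellow":((566,212),16,12,28,56,-.4)}.items():
    for cams in(("scene",),("top",),("scene","top")):
        print(name,cams,fit(I,name,*a,cams=cams),end=" ")
    print("freez",fit(I,name,*a,freez=True))
E
```

```text
green ('scene',) (array([ 509.7, -244.2,    1. ]), np.float64(128.3)) green ('top',) (array([ 517.4, -237.1,   -0.9]), np.float64(7.8)) green ('scene', 'top') (array([ 516.5, -237.7,   -1.5]), np.float64(160.0)) freez (array([ 516.5, -236.7,   -0.9,    4.9]), np.float64(152.0))
blue ('scene',) (array([536. ,  -0.9,  23.3]), np.float64(51.8)) blue ('top',) (array([539.4,   1.5,  16.5]), np.float64(1.3)) blue ('scene', 'top') (array([538.7,   1.1,  18.9]), np.float64(72.0)) freez (array([538.7,   1.3,  18.4,   2. ]), np.float64(66.8))
orange ('scene',) (array([564.2, 211.7, -24.1]), np.float64(7.4)) orange ('top',) (array([565.7, 219.8, -18.4]), np.float64(784.3)) Traceback (most recent call last):
  File "<stdin>", line 5, in <module>
  File "fit.py", line 36, in fit
    q=minimize(cost,p0,method="Nelder-Mead",options=dict(initial_simplex=s,xatol=.005,fatol=.01,maxiter=400))
    res = _minimize_neldermead(fun, x0, args, callback, bounds=bounds,
                               **options)
    fxcc = func(xcc)
    fx = function(np.copy(x), *(wrapper_args + args))
  File "fit.py", line 31, in cost
    return sum(((cv2.GaussianBlur(render(n,P,b)-m,(0,0),.8))**2).sum() for n,b,m in dat)
  File "fit.py", line 31, in <genexpr>
    return sum(((cv2.GaussianBlur(render(n,P,b)-m,(0,0),.8))**2).sum() for n,b,m in dat)
                                  ~~~~~~^^^^^^^
  File "fit.py", line 18, in render
    u0,v0,u1,v1=box;q=(proj(n,P)-[u0-.5,v0-.5])*k-.5
                       ~~~~^^^^^
  File "h.py", line 13, in proj
    K,o,M=cam(n);c=(np.atleast_2d(P)-o)@M;q=(c*[1,-1,-1])@K.T;return q[:,:2]/q[:,2:]
          ~~~^^^
  File "h.py", line 5, in cam
    p=optics.camera_params(n);return np.array(p["intrinsics"]),np.array(p["origin"]),R.from_rotvec(p["rotation"]).as_matrix()
ValueError: time passes only in moves, steps and waits
```

```bash
python3 - <<'E'
from cell import optics,r
import json
print(r.get_obs()["clock"])
json.dump({n:{k:v.tolist() for k,v in optics.camera_params(n).items()} for n in("scene","top")},open("cams.json","w"))
import cv2,numpy as np
s=cv2.cvtColor(cv2.imread("pics/scene0.png"),cv2.COLOR_BGR2HSV);t=cv2.cvtColor(cv2.imread("pics/top0.png"),cv2.COLOR_BGR2HSV)
for n,im,pts in(("s",s,dict(gtop=(235,162),gside=(240,178),gside2=(222,176),base=(242,180),bl=(278,224),br=(296,219),bl_in=(284,208),or_=(320,268),orside=(345,283),yel=(335,265),bg=(270,195))),("t",t,dict(gtop=(311,212),b=(215,190),b2=(212,196),bin=(226,210),or_=(150,188),orside=(150,212),y=(142,195),yd=(146,197),bg=(180,220)))):
    for k,(u,v) in pts.items(): print(n,k,im[v-1:v+2,u-1:u+2].reshape(-1,3).mean(0).round())
E
sed -i 's/^def cam(n):/import json\nC=json.load(open("\.\/cams.json"))\ndef cam(n):/; s/p=optics.camera_params(n);return/p=C[n];return/' h.py
```

```text
0.5
s gtop [ 63. 125.  97.]
s gside [36. 21. 53.]
s gside2 [50. 49. 73.]
s base [28. 23. 55.]
s bl [111. 111.  65.]
s br [111.  71.  51.]
s bl_in [111.  79.  53.]
s or_ [ 13. 204. 143.]
s orside [ 12. 136.  83.]
s yel [ 25. 189. 128.]
s bg [ 35.  12. 145.]
t gtop [ 67. 134. 118.]
t b [107. 101. 128.]
t b2 [110. 142. 100.]
t bin [110. 151. 113.]
t or_ [ 16. 181. 134.]
t orside [ 52.  62. 104.]
t y [ 25. 147.  89.]
t yd [38. 91. 84.]
t bg [ 98.  15. 143.]
```

```bash
python3 - <<'E'
import re
s=open("fit.py").read()
s=s.replace("(abs(H-65)<20)&(S>90)","(abs(H-65)<14)&(S>75)").replace("(abs(H-113)<15)&(S>85)","(abs(H-111)<10)&(S>50)").replace("((H<16))&(S>150)","(H<20)&(S>95)").replace("(abs(H-27)<8)&(S>110)","(abs(H-27)<6)&(S>90)")
open("fit.py","w").write(s)
E
cat > run1.py <<'E'
from fit import *
I=load("scene0.png","top0.png")
ov={}
for n in I: ov[n]=I[n].copy()
for name,a in {"green":((519,-236),100,70,24,46,0.),"blue":((540,1),84,54,0,48,.25),"orange":((565,214),92,62,14,28,-.4)}.items():
    for cams in(("scene",),("top",),("scene","top")):
        f=fit(I,name,*a,cams=cams);print(name,cams,*f,end=" ")
    print("freez",fit(I,name,*a,freez=True))
    for n in I:
        u,v=proj(n,[a[0][0],a[0][1],20])[0]
        m=mask(I[n],name,(u,v));cs,_=cv2.findContours(m,0,2);cv2.drawContours(ov[n],cs,-1,(255,255,255),1)
s,t=ov["scene"],ov["top"]
def c(im,u,v,w=26,k=5):return cv2.resize(im[v-w:v+w,u-w:u+w],None,fx=k,fy=k,interpolation=cv2.INTER_NEAREST)
cv2.imwrite("pics/ov1.png",np.vstack([np.hstack([c(s,235,170),c(s,283,218),c(s,333,272)]),np.hstack([c(t,311,214),c(t,222,205),c(t,143,197)])]))
E
python3 run1.py
```

```text
green ('scene',) [ 511.8 -240.6    0.8] 86.4 green ('top',) [ 517.2 -237.1   -0.9] 7.2 green ('scene', 'top') [ 5.167e+02 -2.376e+02 -5.000e-01] 113.2 freez (array([ 517. , -236.8,   -1. ,    4. ]), np.float64(104.1))
blue ('scene',) [535.9   0.8  17. ] 4.2 blue ('top',) [539.5   1.8  15.9] 8.2 blue ('scene', 'top') [537.9   1.5  16.9] 23.8 freez (array([538.6,   2.1,  17.2,   2.6]), np.float64(18.7))
orange ('scene',) [563.7 211.7 -23.8] 5.9 orange ('top',) [565.3 210.3 -23.6] 4.2 orange ('scene', 'top') [564.4 211.  -23.4] 16.0 freez (array([ 5.643e+02,  2.110e+02, -2.330e+01, -1.000e-01]), np.float64(15.7))
```

View pics/ov1.png

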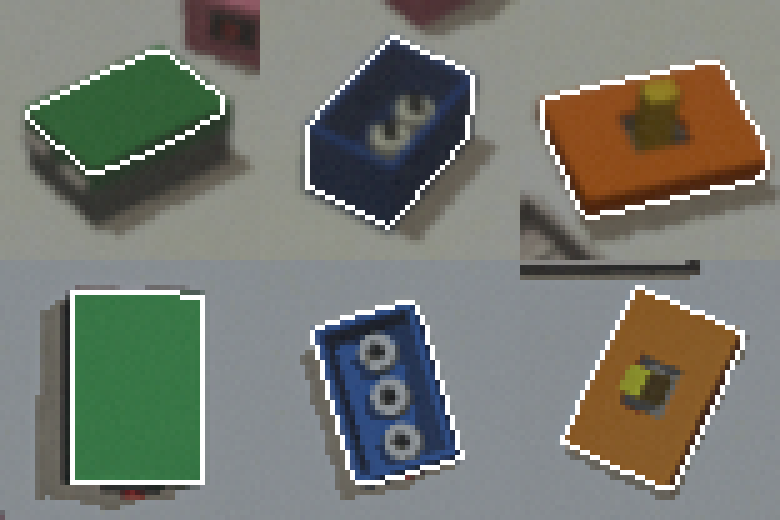

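```bash
cat > run2.py <<'E'
from fit import *
I=load("scene0.png","top0.png")
for name,a in {"green":((519,-236),100,70,42,46,0.),"blue":((540,1),84,54,0,48,.25)}.items():
    for cams in(("scene",),("top",),("scene","top")):
        f=fit(I,name,*a,cams=cams);print(name,cams,*f,end=" ")
    print("freez",fit(I,name,*a,freez=True))
for n in I:
    m=mask(I[n],"yellow",proj(n,[565,211,42])[0],12);p=np.argwhere(m)[:,::-1];print(n,"yellow",len(p),p.min(0),p.max(0),p.mean(0),proj(n,corners(564.5,211,np.radians(-23.5),16,12,28,56)).round(1).tolist())
E
python3 run2.py
cat > d.py <<'E'
# python3 d.py x y z dirdeg(of tool x): prints shift in tool axes & turn, from measured pose
import sys
from h import *
np.set_printoptions(precision=2,suppress=True)
o=r.get_obs();M=R.from_rotvec(o["ee_rot"]).as_matrix();p=np.array(o["position"])
print("t",round(o["clock"],2),"pos",p,"xdir",np.degrees(np.arctan2(M[1,0],M[0,0])).round(2),"F",np.array(o["wrist_force"]),"open",round(o["opening"],1))
print("J",np.array(o["joints"]))
if len(sys.argv)>4:
    x,y,z,a=map(float,sys.argv[1:5]);a=np.radians(a)
    X=np.array([np.cos(a),np.sin(a),0]);Y=np.array([0,0,-1.]);T=np.column_stack([X,Y,np.cross(X,Y)])
    print("turn deg tool",np.degrees((R.from_matrix(M).inv()*R.from_matrix(T)).as_rotvec()))
    d=np.array([x,y,z])-p
    print("shift tool now mm",M.T@d,"| shift after turn",T.T@d)
E
python3 d.py 538 1.7 200 -73.5
```

```text
green ('scene',) [ 5.184e+02 -2.321e+02 -4.000e-01] 4.1 green ('top',) [ 517.1 -236.4   -1. ] 1.7 green ('scene', 'top') [ 517.4 -235.4   -0.9] 22.4 freez (array([ 517. , -236.5,   -1.1,   -3.6]), np.float64(9.4))
blue ('scene',) [535.9   0.8  17. ] 4.2 blue ('top',) [539.5   1.8  15.9] 8.2 blue ('scene', 'top') [537.9   1.5  16.9] 23.8 freez (array([538.6,   2.1,  17.2,   2.6]), np.float64(18.7))
scene yellow 50 [331 262] [337 271] [333.98 265.96] [[335.2, 268.5], [337.2, 272.4], [328.8, 269.9], [330.8, 273.8], [336.6, 260.8], [338.7, 264.7], [330.2, 262.2], [332.2, 266.2]]
top yellow 47 [137 192] [144 199] [140.74468085 195.38297872] [[143.1, 199.7], [139.0, 198.0], [145.7, 194.3], [141.6, 192.5], [139.6, 198.5], [135.4, 196.7], [142.3, 192.9], [138.1, 191.0]]
t 0.5 pos [ 174.3  -703.71  245.28] xdir -76.08 F [ 0.53 -0.1   0.54] open 85.4
J [ 1.23  0.59  0.05  1.61 -0.03  0.94 -0.03]
turn deg tool [ 0.   -2.58 -0.  ]
shift tool now mm [-597.24   45.29  522.67] | shift after turn [-573.06   45.28  549.07]
```

Request:
play_rows(
  commands=[
    {"offset": [0,0,0],"angular": [0,-2.6,0]},
    {"offset": [-0.02,0,0.035],"angular": [0,0,0]},
    {"offset": [-0.025,0,0.042],"angular": [0,0,0]},
    {"offset": [-0.025,0,0.042],"angular": [0,0,0]},
    {"offset": [-0.025,0,0.042],"angular": [0,0,0]},
    {"offset": [-0.025,0,0.042],"angular": [0,0,0]},
    {"offset": [-0.025,0,0.042],"angular": [0,0,0]},
    {"offset": [-0.025,0,0.042],"angular": [0,0,0]},
  ],
  gripper=100,
)

```text
clock: 1.3
position: [402.4, -457.7, 245.7]
ee_rot: [-1.332, 0.994, -0.995]
wrist_force: [0.4, 0.0, 0.2]
opening: 85.6
```

```bash
python3 d.py 538 1.7 180 -73.5
```

```text
t 1.3 pos [ 402.4  -457.74  245.66] xdir -73.5 F [0.39 0.03 0.23] open 85.6
J [ 0.77  0.44  0.01  1.88 -0.01  0.82 -0.5 ]
turn deg tool [-0.02  0.    0.04]
shift tool now mm [-402.04   65.46  260.51] | shift after turn [-402.01   65.66  260.5 ]
```

Request:
play_rows(
  commands=[
    {"offset": [-0.04,0,0.028],"angular": [0,0,0]},
    {"offset": [-0.04,0,0.028],"angular": [0,0,0]},
    {"offset": [-0.04,0,0.028],"angular": [0,0,0]},
    {"offset": [-0.04,0,0.028],"angular": [0,0,0]},
    {"offset": [-0.04,0,0.028],"angular": [0,0,0]},
    {"offset": [-0.04,0,0.028],"angular": [0,0,0]},
    {"offset": [-0.04,0,0.028],"angular": [0,0,0]},
    {"offset": [-0.04,0,0.028],"angular": [0,0,0]},
  ],
)

```text
clock: 2.1
position: [525.5, -86.9, 245.7]
ee_rot: [-1.331, 0.994, -0.995]
wrist_force: [0.8, -0.2, 1.0]
opening: 85.5
```

Request:
play_rows(
  commands=[
    {"offset": [-0.04,0.02,0.02],"angular": [0,0,0]},
    {"offset": [-0.03,0.03,0.012],"angular": [0,0,0]},
    {"offset": [0,0,0],"angular": [0,0,0]},
    {"offset": [0,0,0],"angular": [0,0,0]},
  ],
)

```text
clock: 2.5
position: [535.4, -11.7, 194.8]
ee_rot: [-1.334, 0.994, -0.992]
wrist_force: [-0.2, -1.3, 0.2]
opening: 85.2
```

```bash
python3 d.py 538 1.7 23 -73.5; python3 -c "
from h import *
snap('scene','s1.png');b=snap('top','t1.png')
cv2.imwrite('pics/t1c.png',cv2.resize(b[140:270,150:290],None,fx=5,fy=4.5))"
```

```text
t 2.5 pos [535.39 -11.72 194.76] xdir -73.35 F [-0.17 -1.33  0.21] open 85.2
J [-0.    0.43 -0.08  2.08  0.05  0.64 -1.4 ]
turn deg tool [ 0.09  0.15 -0.01]
shift tool now mm [-12.07 171.75   6.61] | shift after turn [-12.13 171.76   6.31]
```

View pics/s1.png

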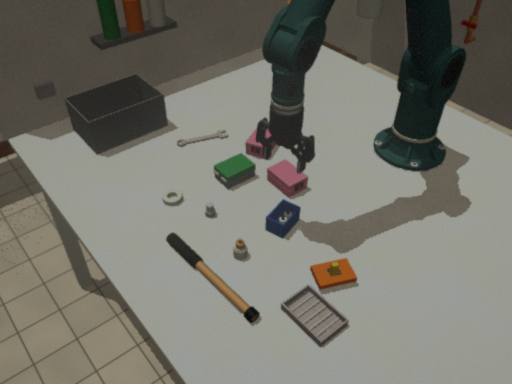

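View pics/t1c.png

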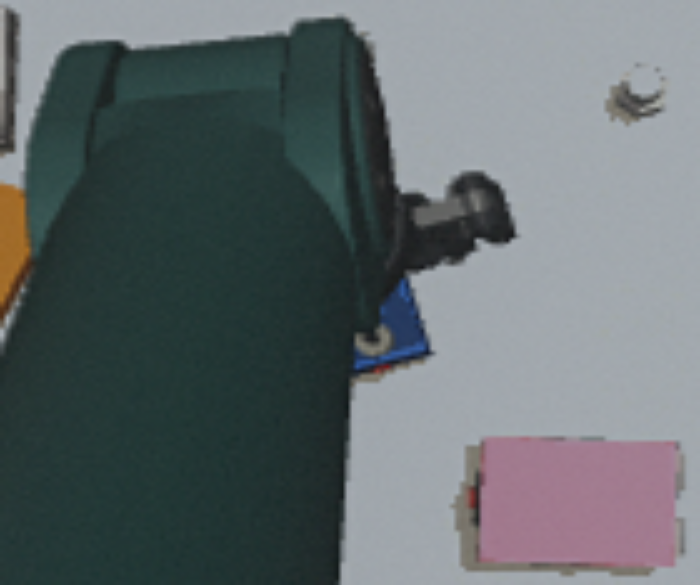

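Request:
play_rows(
  commands=[
    {"offset": [-0.012,0.02,0.006],"angular": [0,0,0]},
    {"offset": [0,0.045,0],"angular": [0,0,0]},
    {"offset": [0,0.035,0],"angular": [0,0,0]},
    {"offset": [0,0,0],"angular": [0,0,0]},
    {"offset": [0,0,0],"angular": [0,0,0]},
  ],
)

```text
clock: 3.1
position: [538.5, -0.9, 96.0]
ee_rot: [-1.331, 0.996, -0.997]
wrist_force: [-0.5, -0.1, 0.7]
opening: 85.3
```

```bash
python3 d.py 538 1.7 23 -73.5; python3 -c "
from h import *
b=snap('scene','s2.png')
cv2.imwrite('pics/s2c.png',cv2.resize(b[130:270,220:360],None,fx=4,fy=4))"
```

```text
t 3.1 pos [538.52  -0.89  96.01] xdir -73.64 F [-0.46 -0.09  0.7 ] open 85.3
J [-0.04  0.59 -0.06  2.13  0.08  0.43 -1.45]
turn deg tool [-0.01 -0.14  0.05]
shift tool now mm [-2.69 73.01  0.22] | shift after turn [-2.63 73.01  0.23]
```

View pics/s2c.png

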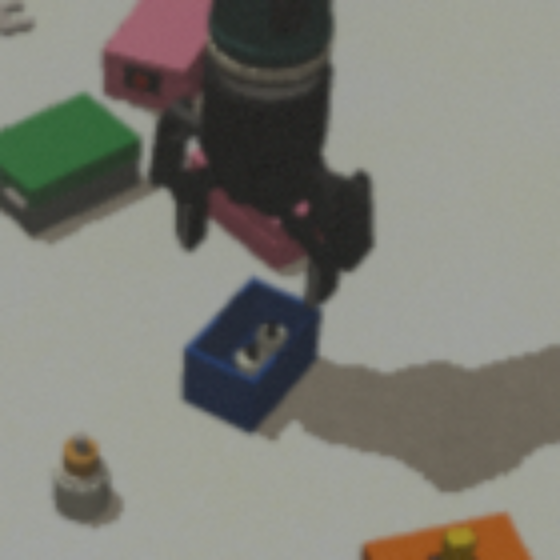

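Request:
play_rows(
  commands=[
    {"offset": [-0.002,0.03,0],"angular": [0,0,0]},
    {"offset": [0,0.03,0],"angular": [0,0,0]},
    {"offset": [0,0.01,0],"angular": [0,0,0]},
    {"offset": [0,0,0],"angular": [0,0,0]},
    {"offset": [0,0,0],"angular": [0,0,0]},
  ],
)

```text
clock: 3.65
position: [538.7, 2.4, 26.8]
ee_rot: [-1.33, 0.993, -0.996]
wrist_force: [-0.2, -0.1, 0.1]
opening: 85.3
```

```bash
python3 d.py 538 1.7 25 -73.5; python3 -c "
from h import *
print(atz('scene',(284,198),95),atz('scene',(284,198),82))
b=snap('scene','s3.png')
cv2.imwrite('pics/s3c.png',cv2.resize(b[130:270,220:360],None,fx=4,fy=4))"
```

```text
t 3.65 pos [538.73   2.4   26.82] xdir -73.51 F [-0.23 -0.1   0.14] open 85.3
J [-0.06  0.71 -0.04  2.15  0.09  0.28 -1.46]
turn deg tool [-0.14 -0.01  0.04]
shift tool now mm [ 0.46  1.82 -0.9 ] | shift after turn [ 0.46  1.82 -0.89]
[536.33902838   1.72233719  95.        ] [526.44724422  -8.41735359  82.        ]
```

View pics/s3c.png

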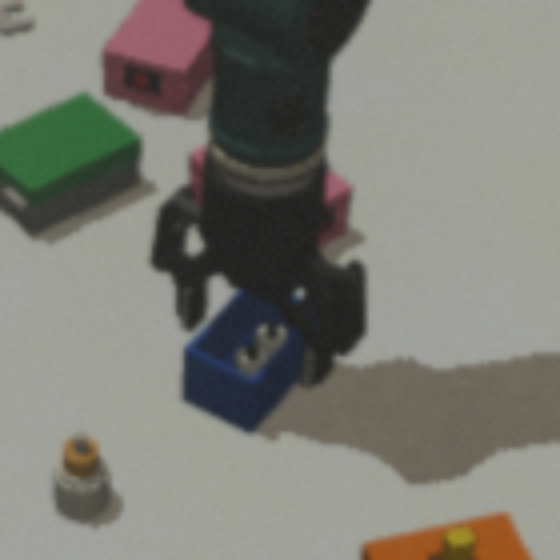

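Request:
play_rows(
  commands=[
    {"offset": [0,0.001,0],"angular": [0,0,0]},
    {"offset": [0,0,0],"angular": [0,0,0]},
    {"offset": [0,0,0],"angular": [0,0,0]},
    {"offset": [0,0,0],"angular": [0,0,0]},
    {"offset": [0,0,0],"angular": [0,0,0]},
    {"offset": [0,0,0],"angular": [0,0,0]},
  ],
  gripper=40,
)

```text
clock: 4.3
position: [538.1, 2.5, 25.3]
ee_rot: [-1.331, 0.993, -0.995]
wrist_force: [-0.5, -0.9, 6.6]
opening: 53.3
```

```bash
python3 d.py 538 1.7 25 -73.5
```

```text
t 4.3 pos [538.05   2.47  25.34] xdir -73.5 F [-0.47 -0.93  6.59] open 53.3
J [-0.06  0.71 -0.04  2.15  0.09  0.28 -1.46]
turn deg tool [-0.07  0.    0.03]
shift tool now mm [ 0.72  0.34 -0.27] | shift after turn [ 0.72  0.34 -0.27]
```

Request:
play_rows(
  commands=[
    {"offset": [0,-0.015,0],"angular": [0,0,0]},
    {"offset": [0,-0.03,0],"angular": [0,0,0]},
    {"offset": [0,-0.035,0],"angular": [0,0,0]},
    {"offset": [0,-0.02,0],"angular": [0,6,0]},
    {"offset": [0,0,0],"angular": [0,6,0]},
    {"offset": [0,0,0],"angular": [0,5.5,0]},
    {"offset": [0,0,0],"angular": [0,0,0]},
  ],
)

```text
clock: 5.0
position: [536.9, 2.8, 125.1]
ee_rot: [-1.201, 1.222, -1.222]
wrist_force: [-0.7, -0.4, -3.4]
opening: 53.3
```

```bash
python3 d.py 517.3 -235.6 125 -91; python3 -c "
from h import *
b=snap('scene','s4.png')
cv2.imwrite('pics/s4c.png',cv2.resize(b[110:250,220:360],None,fx=4,fy=4))"
```

```text
t 5.0 pos [536.93   2.76 125.09] xdir -90.97 F [-0.73 -0.45 -3.4 ] open 53.3
J [-0.1   0.54  0.02  2.12 -0.02  0.48 -1.66]
turn deg tool [0.   0.03 0.01]
shift tool now mm [238.66   0.12 -15.59] | shift after turn [238.66   0.09 -15.47]
```

View pics/s4c.png

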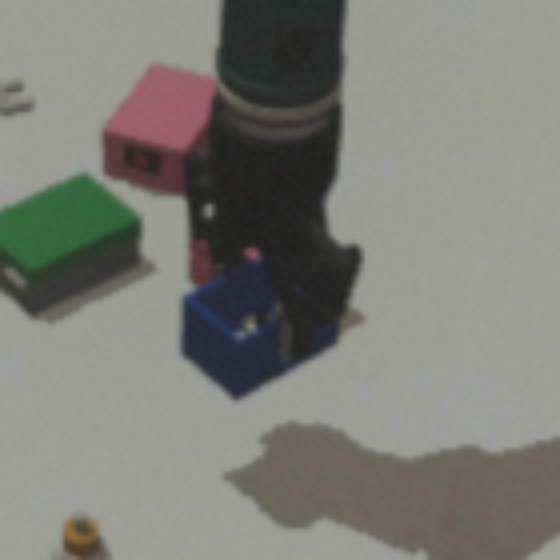

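Lifted. Move over the green case.

Request:
play_rows(
  commands=[
    {"offset": [0.03,0,-0.002],"angular": [0,0,0]},
    {"offset": [0.04,0,-0.003],"angular": [0,0,0]},
    {"offset": [0.04,0,-0.003],"angular": [0,0,0]},
    {"offset": [0.04,0,-0.003],"angular": [0,0,0]},
    {"offset": [0.04,0,-0.002],"angular": [0,0,0]},
    {"offset": [0.03,0,-0.001],"angular": [0,0,0]},
    {"offset": [0.018,0,-0.001],"angular": [0,0,0]},
    {"offset": [0,0,0],"angular": [0,0,0]},
  ],
)

```text
clock: 5.85
position: [517.2, -239.5, 124.3]
ee_rot: [-1.201, 1.225, -1.227]
wrist_force: [0.1, -1.2, -3.0]
opening: 53.1
```

Request:
play_rows(
  commands=[
    {"offset": [0,0.025,0],"angular": [0,0,0]},
    {"offset": [0,0.01,0],"angular": [0,0,0]},
    {"offset": [0,0,0],"angular": [0,0,0]},
    {"offset": [0,0,0],"angular": [0,0,0]},
  ],
)

```text
clock: 6.25
position: [518.4, -234.0, 89.2]
ee_rot: [-1.202, 1.221, -1.22]
wrist_force: [0.4, 0.0, -2.8]
opening: 53.2
```

```bash
python3 d.py 517.3 -235.6 72 -91; python3 -c "
from h import *
b=snap('scene','s5.png');t=snap('top','t5.png')
cv2.imwrite('pics/s5c.png',np.hstack([cv2.resize(b[110:210,185:285],None,fx=4,fy=4),cv2.resize(t[164:264,261:361],None,fx=4,fy=4)]))"
```

```text
t 6.25 pos [ 518.39 -234.03   89.22] xdir -90.88 F [ 0.39  0.04 -2.83] open 53.2
J [ 0.36  0.62 -0.02  2.06  0.02  0.46 -1.27]
turn deg tool [ 0.05  0.12 -0.04]
shift tool now mm [ 1.6  17.22 -1.06] | shift after turn [ 1.59 17.22 -1.07]
```

View pics/s5c.png

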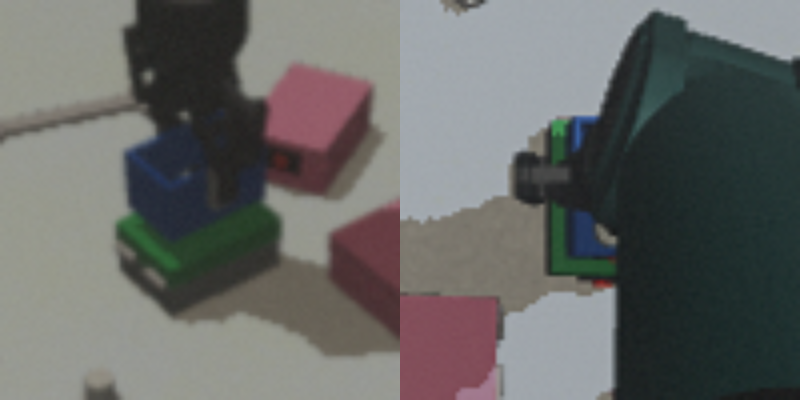

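Request:
play_rows(
  commands=[
    {"offset": [0.001,0.014,-0.001],"angular": [0,0,0]},
    {"offset": [0,0,0],"angular": [0,0,0]},
    {"offset": [0,0,0],"angular": [0,0,0]},
  ],
)

```text
clock: 6.65
position: [516.8, -236.0, 74.8]
ee_rot: [-1.202, 1.223, -1.221]
wrist_force: [0.0, -0.0, -3.2]
opening: 53.0
```

```bash
python3 d.py 517.3 -235.6 72 -91; cat > ov.py <<'E'
from h import *
from fit import corners
import sys
def draw(im,n,P,col,k,u0,v0):
    q=((proj(n,P)-[u0-.5,v0-.5])*k-.5).round().astype(int)
    for a,b in((0,1),(1,3),(3,2),(2,0),(4,5),(5,7),(7,6),(6,4),(0,4),(1,5),(2,6),(3,7)):
        cv2.line(im,tuple(map(int,q[a])),tuple(map(int,q[b])),col,1,cv2.LINE_AA)
def over(ims,win,boxes,out,k=5,w=40):
    L=[]
    for n in ims:
        u,v=map(int,win[n]);a=cv2.resize(ims[n][v-w:v+w,u-w:u+w],None,fx=k,fy=k,interpolation=cv2.INTER_CUBIC);b=a.copy()
        for P,c in boxes: draw(b,n,P,c,k,u-w,v-w)
        L.append(b)
    cv2.imwrite(out,np.hstack(L))
E
python3 -c "
from ov import *
I={n:snap(n,n[0]+'6.png') for n in('scene','top')}
p=r.get_obs()['position']
over(I,{'scene':(235,165),'top':(311,214)},[(corners(517.3,-235.6,-.0175,100,70,0,46),(255,255,255)),(corners(p[0],p[1],-.0175,84,54,p[2]-25,p[2]+23),(0,255,255))],'pics/o6.png')"
```

```text
t 6.65 pos [ 516.83 -235.96   74.78] xdir -90.99 F [ 0.04 -0.01 -3.21] open 53.0
J [ 0.36  0.65 -0.02  2.07  0.03  0.43 -1.26]
turn deg tool [ 0.08  0.01 -0.02]
shift tool now mm [-0.36  2.78  0.47] | shift after turn [-0.36  2.78  0.46]
```

View pics/o6.png

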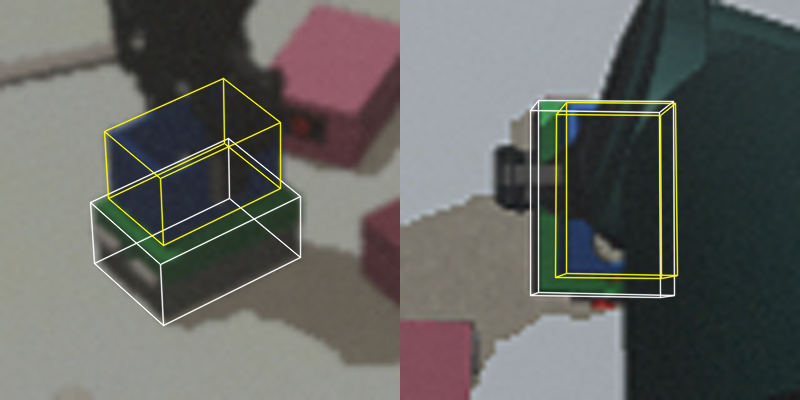

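```bash
python3 -c "
from ov import *
I={n:cv2.imread('pics/'+n[0]+'6.png') for n in('scene','top')}
over(I,{'scene':(235,165),'top':(308,212)},[],'pics/o6b.png',k=8,w=25)"
```

```text
(no output)
```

View pics/o6b.png

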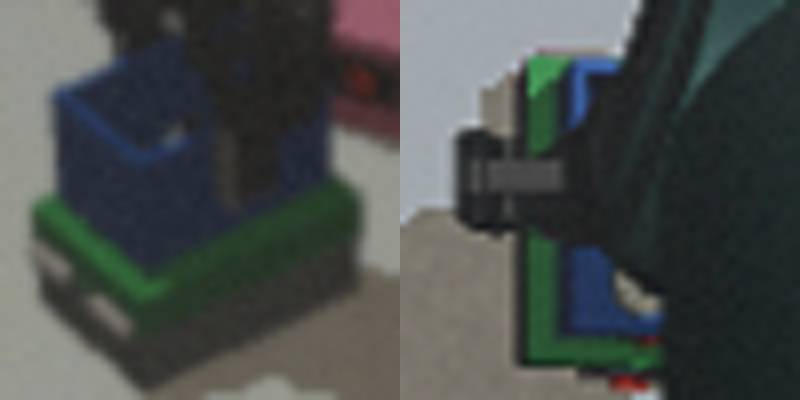

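```bash
python3 -c "
from ov import *
np.set_printoptions(precision=1,suppress=True)
A=corners(517.3,-235.6,-.0175,100,70,24,46);B=corners(516.8,-236,-.0175,84,54,49.6,97.6)
for n,u,v in(('scene',235,165),('top',308,212)):
    f=lambda P:((proj(n,P)-[u-25-.5,v-25-.5])*8-.5).tolist()
    print(n);
    for nm,P in(('base',A),('tub',B)):
        for i,l in zip((4,5,6,7),('-x-y','-x+y','+x-y','+x+y')): print(nm,l,'top',np.array(f(P[i:i+1])[0]),'bot',np.array(f(P[i-4:i-3])[0]))
"
```

```text
scene
base -x-y top [245.  101.3] bot [245.7 147.8]
base -x+y top [360.4 193.8] bot [360.  240.7]
base +x-y top [ 24.4 203.7] bot [ 27.5 250.6]
base +x+y top [137.  302.4] bot [139.  349.6]
tub -x-y top [239.1   5.4] bot [240.9 110.9]
tub -x+y top [330.2  76.3] bot [330.  182.5]
tub +x-y top [48.8 91. ] bot [ 55.1 197.3]
tub +x+y top [138. 166.] bot [142.3 272.9]
top
base -x-y top [343.3 367.5] bot [332.  369.2]
base -x+y top [125.1 364.2] bot [118.8 366. ]
base +x-y top [340.6  58.6] bot [329.5  67.1]
base +x+y top [125.6  55.5] bot [119.3  64.1]
tub -x-y top [346.6 338.1] bot [321.2 343.3]
tub -x+y top [169.  335.5] bot [152.5 340.8]
tub +x-y top [344.2  64.1] bot [319.2  82.9]
tub +x+y top [168.8  61.6] bot [152.5  80.4]
```

Request:
play_rows(
  commands=[
    {"offset": [0,0.002,0],"angular": [0,0,0]},
    {"offset": [0,0.001,0],"angular": [0,0,0]},
    {"offset": [0,0,0],"angular": [0,0,0]},
    {"offset": [0,0,0],"angular": [0,0,0]},
  ],
)

```text
clock: 7.15
position: [517.4, -236.1, 72.3]
ee_rot: [-1.201, 1.222, -1.222]
wrist_force: [-1.0, -0.6, -3.4]
opening: 53.3
```

Request:
play_rows(
  commands=[
    {"offset": [0,0.001,0],"angular": [0,0,0]},
    {"offset": [0,0,0],"angular": [0,0,0]},
    {"offset": [0,0,0],"angular": [0,0,0]},
  ],
)

```text
clock: 7.45
position: [517.5, -236.1, 71.4]
ee_rot: [-1.201, 1.222, -1.222]
wrist_force: [-0.4, 0.3, -2.6]
opening: 53.4
```

Request:
play_rows(
  commands=[
    {"offset": [0,0.001,0],"angular": [0,0,0]},
    {"offset": [0,0,0],"angular": [0,0,0]},
    {"offset": [0,0,0],"angular": [0,0,0]},
  ],
)

```text
clock: 7.75
position: [517.5, -236.2, 71.4]
ee_rot: [-1.201, 1.222, -1.222]
wrist_force: [-1.8, 0.4, 6.0]
opening: 53.4
```

Request:
play_rows(
  commands=[
    {"offset": [0,0,0],"angular": [0,0,0]},
    {"offset": [0,0,0],"angular": [0,0,0]},
    {"offset": [0,0,0],"angular": [0,0,0]},
    {"offset": [0,0,0],"angular": [0,0,0]},
    {"offset": [0,0,0],"angular": [0,0,0]},
  ],
  gripper=100,
)

```text
clock: 8.25
position: [517.4, -236.1, 70.2]
ee_rot: [-1.201, 1.222, -1.222]
wrist_force: [-0.1, -0.0, 0.5]
opening: 85.1
```

Request:
play_rows(
  commands=[
    {"offset": [0,-0.02,0],"angular": [0,0,0]},
    {"offset": [0,-0.04,0],"angular": [0,0,0]},
    {"offset": [0,-0.045,0],"angular": [0,0,0]},
    {"offset": [0,-0.02,0],"angular": [0,0,0]},
    {"offset": [-0.04,0,0],"angular": [0,0,0]},
    {"offset": [-0.045,0,0],"angular": [0,0,0]},
    {"offset": [-0.045,0,0],"angular": [0,0,0]},
    {"offset": [-0.045,0,0],"angular": [0,0,0]},
  ],
)

```text
clock: 9.05
position: [520.2, -59.6, 195.5]
ee_rot: [-1.2, 1.222, -1.223]
wrist_force: [0.6, 1.0, -0.3]
opening: 85.6
```

Request:
play_rows(
  commands=[
    {"offset": [-0.045,0,0],"angular": [0,6,0]},
    {"offset": [-0.045,0,0.01],"angular": [0,6,0]},
    {"offset": [-0.04,0,0.01],"angular": [0,6,0]},
    {"offset": [-0.04,0,0],"angular": [0,4.5,0]},
    {"offset": [-0.02,0,0],"angular": [0,0,0]},
    {"offset": [0,0,0],"angular": [0,0,0]},
  ],
)

```text
clock: 9.65
position: [577.1, 124.1, 195.2]
ee_rot: [-0.989, 1.5, -1.498]
wrist_force: [0.3, -0.2, -0.3]
opening: 85.3
```

```bash
python3 d.py 564.5 211 120 -113.5; cat > run3.py <<'E'
from fit import *
from ov import over
import sys
k=sys.argv[1]
I={n:snap(n,n[0]+k+'.png') for n in('scene','top')}
for cams in(("scene",),("top",),("scene","top")):
    print(cams,"blue",fit(I,"blue",(517,-236),84,54,46,94,0.,cams=cams),"cov",fit(I,"orange",(564.5,211),92,62,14,28,-.41,cams=cams))
over(I,{'scene':(235,160),'top':(308,212)},[],'pics/o%s.png'%k,k=8,w=25)
E
python3 run3.py 7
```

```text
t 9.65 pos [577.09 124.15 195.16] xdir -113.07 F [ 0.28 -0.22 -0.33] open 85.3
J [-0.34  0.49  0.07  1.96 -0.05  0.69 -2.21]
turn deg tool [-0.01  0.43 -0.11]
shift tool now mm [-74.83  75.29 -45.64] | shift after turn [-74.63  75.16 -46.18]
('scene',) blue (array([ 5.153e+02, -2.370e+02,  2.000e-01]), np.float64(4.2)) cov (array([563.7, 211.8, -23.8]), np.float64(7.7))
('top',) blue (array([ 518.9, -238.7,   -0.9]), np.float64(2.4)) cov (array([559.1, 211.6, -28.8]), np.float64(148.4))
('scene', 'top') blue (array([ 517.6, -238.1,   -0.9]), np.float64(21.4)) cov (array([562.6, 211.4, -25.1]), np.float64(172.3))
```

View pics/o7.png

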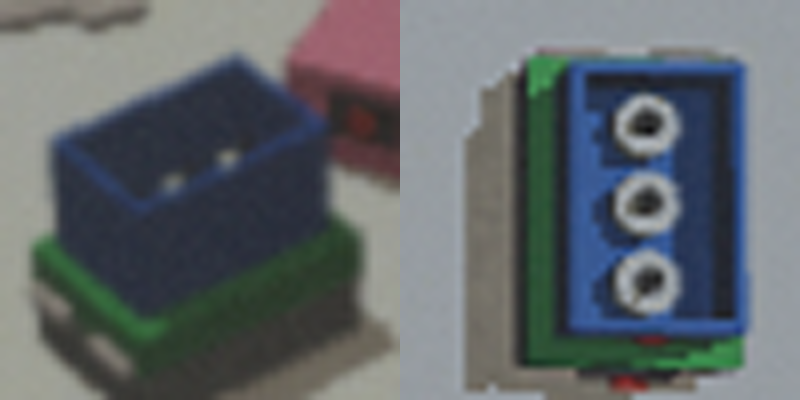

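View pics/s7.png

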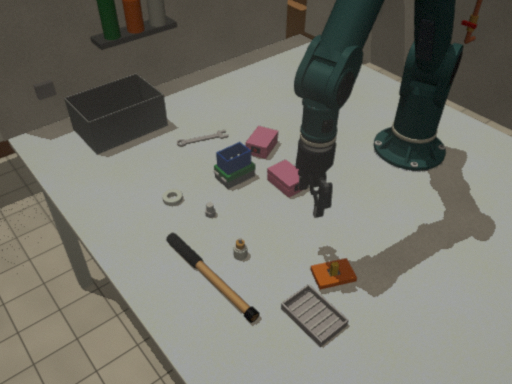

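Request:
play_rows(
  commands=[
    {"offset": [-0.03,0,-0.02],"angular": [0,0.4,0]},
    {"offset": [-0.03,0.02,-0.02],"angular": [0,0,0]},
    {"offset": [-0.015,0.04,-0.006],"angular": [0,0,0]},
    {"offset": [0,0.035,0],"angular": [0,0,0]},
    {"offset": [0,0,0],"angular": [0,0,0]},
    {"offset": [0,0,0],"angular": [0,0,0]},
    {"offset": [0,0,0],"angular": [0,0,0]},
  ],
  gripper=50,
)

```text
clock: 10.45
position: [565.8, 205.5, 102.1]
ee_rot: [-0.978, 1.51, -1.512]
wrist_force: [0.2, 0.6, 0.3]
opening: 42.8
```

```bash
python3 d.py 564.7 212 46 -113.5; python3 -c "
from h import *
b=snap('scene','s8.png')
cv2.imwrite('pics/s8c.png',cv2.resize(b[220:300,290:390],None,fx=7,fy=7,interpolation=2))"
```

```text
t 10.45 pos [565.85 205.48 102.12] xdir -114.06 F [0.16 0.61 0.32] open 42.8
J [-0.47  0.63  0.06  1.99 -0.07  0.52 -2.35]
turn deg tool [-0.14 -0.56 -0.06]
shift tool now mm [-5.43 56.11 -3.84] | shift after turn [-5.53 56.12 -3.65]
```

View pics/s8c.png

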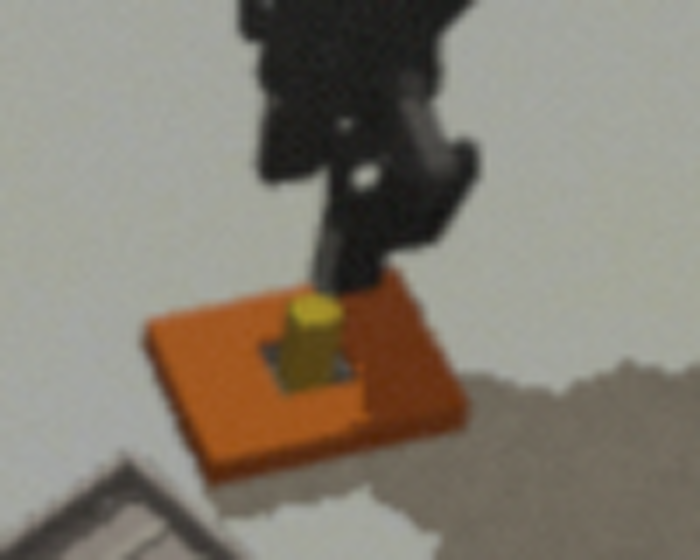

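Request:
play_rows(
  commands=[
    {"offset": [-0.005,0.02,-0.004],"angular": [0,-0.6,0]},
    {"offset": [0,0.014,0],"angular": [0,0,0]},
    {"offset": [0,0,0],"angular": [0,0,0]},
    {"offset": [0,0,0],"angular": [0,0,0]},
  ],
)

```text
clock: 10.9
position: [562.9, 213.1, 66.6]
ee_rot: [-0.988, 1.502, -1.503]
wrist_force: [-0.3, -0.2, 0.6]
opening: 42.5
```

```bash
python3 d.py 564.7 212 46 -113.5; python3 -c "
from h import *
b=snap('scene','s9.png')
cv2.imwrite('pics/s9c.png',cv2.resize(b[220:300,290:390],None,fx=7,fy=7,interpolation=2))"
```

```text
t 10.9 pos [562.92 213.08  66.64] xdir -113.32 F [-0.28 -0.24  0.63] open 42.5
J [-0.47  0.69  0.05  2.   -0.07  0.46 -2.35]
turn deg tool [-0.01  0.18  0.01]
shift tool now mm [ 0.29 20.64  2.06] | shift after turn [ 0.29 20.64  2.06]
```

View pics/s9c.png

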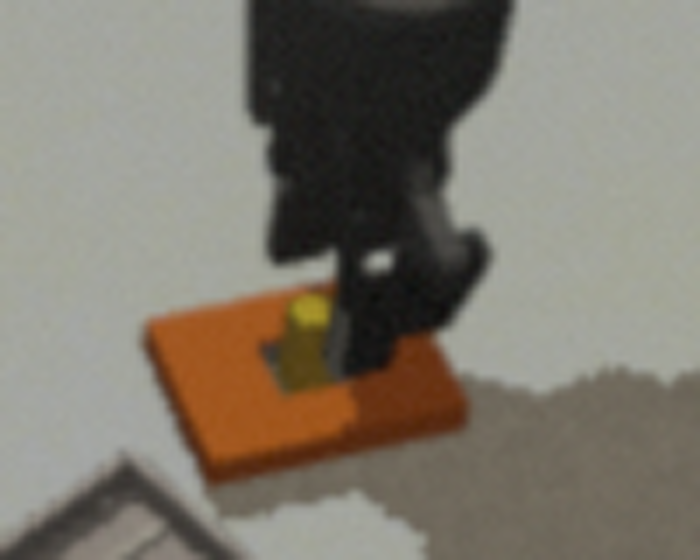

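Request:
play_rows(
  commands=[
    {"offset": [0,0.015,0.002],"angular": [0,0,0]},
    {"offset": [0,0.006,0],"angular": [0,0,0]},
    {"offset": [0,0,0],"angular": [0,0,0]},
    {"offset": [0,0,0],"angular": [0,0,0]},
  ],
)

```text
clock: 11.35
position: [564.3, 212.6, 44.8]
ee_rot: [-0.99, 1.502, -1.502]
wrist_force: [-0.1, 0.1, -0.1]
opening: 42.8
```

```bash
python3 d.py 564.7 212 46 -113.5; python3 -c "
from h import *
print(atz('scene',(341.4,273.6),59))
b=snap('scene','s10.png')
cv2.imwrite('pics/s10c.png',cv2.resize(b[220:300,290:390],None,fx=7,fy=7,interpolation=2))"
```

```text
t 11.35 pos [564.33 212.65  44.82] xdir -113.29 F [-0.08  0.08 -0.07] open 42.8
J [-0.47  0.72  0.04  2.   -0.07  0.42 -2.35]
turn deg tool [0.03 0.21 0.04]
shift tool now mm [ 0.45 -1.18  0.6 ] | shift after turn [ 0.45 -1.18  0.6 ]
[575.60969926 242.87211225  59.        ]
```

View pics/s10c.png

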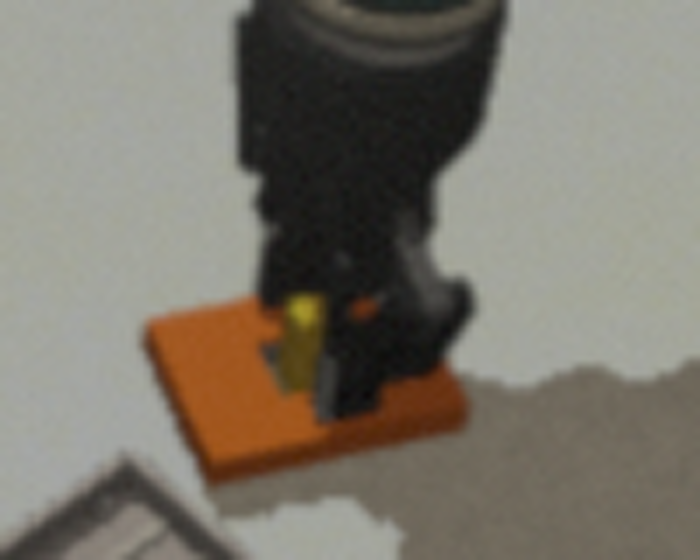

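Request:
play_rows(
  commands=[
    {"offset": [0,-0.001,0.001],"angular": [0,0,0]},
    {"offset": [0,0,0],"angular": [0,0,0]},
    {"offset": [0,0,0],"angular": [0,0,0]},
    {"offset": [0,0,0],"angular": [0,0,0]},
    {"offset": [0,0,0],"angular": [0,0,0]},
    {"offset": [0,0,0],"angular": [0,0,0]},
  ],
  gripper=0,
)

```text
clock: 12.0
position: [565.7, 212.3, 46.5]
ee_rot: [-0.988, 1.502, -1.502]
wrist_force: [0.2, -0.8, 2.8]
opening: 10.7
```

```bash
python3 d.py 564.7 212 46 -113.5; python3 -c "
from h import *
b=snap('scene','s11.png')
cv2.imwrite('pics/s11c.png',cv2.resize(b[220:300,290:390],None,fx=7,fy=7,interpolation=2))"
```

```text
t 12.0 pos [565.68 212.3   46.54] xdir -113.3 F [ 0.24 -0.85  2.75] open 10.7
J [-0.47  0.72  0.04  2.   -0.07  0.42 -2.34]
turn deg tool [-0.02  0.2  -0.01]
shift tool now mm [ 0.67  0.54 -0.78] | shift after turn [ 0.67  0.54 -0.78]
```

View pics/s11c.png

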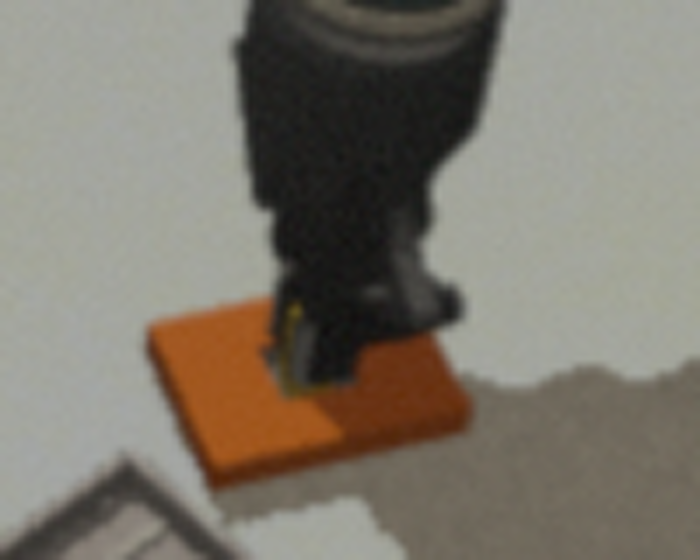

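Request:
play_rows(
  commands=[
    {"offset": [0,-0.005,0],"angular": [0,0,0]},
    {"offset": [0,-0.01,0],"angular": [0,0,0]},
    {"offset": [0,-0.015,0],"angular": [0,0,0]},
    {"offset": [0,-0.02,0],"angular": [0,0,0]},
    {"offset": [0,-0.02,0],"angular": [0,0,0]},
    {"offset": [0,-0.02,0],"angular": [0,0,0]},
    {"offset": [0,-0.02,0],"angular": [0,0,0]},
    {"offset": [0,-0.02,0],"angular": [0,0,0]},
  ],
)

```text
clock: 12.85
position: [565.3, 212.4, 178.3]
ee_rot: [-0.988, 1.502, -1.502]
wrist_force: [0.1, -0.6, -2.0]
opening: 10.6
```

Request:
play_rows(
  commands=[
    {"offset": [0,-0.01,0],"angular": [0,-3,0]},
    {"offset": [0,0,0],"angular": [0,-4,0]},
    {"offset": [0,0,0],"angular": [0,-4,0]},
    {"offset": [0,0,0],"angular": [0,-4,0]},
    {"offset": [0,0,0],"angular": [0,-4,0]},
    {"offset": [0,0,0],"angular": [0,-3.3,0]},
    {"offset": [0,0,0],"angular": [0,0,0]},
  ],
)

```text
clock: 13.55
position: [565.4, 212.2, 187.4]
ee_rot: [-1.2, 1.222, -1.222]
wrist_force: [-0.0, 1.3, -1.8]
opening: 10.4
```

```bash
python3 d.py 517.4 -236.1 180 -91; python3 -c "
from h import *
b=snap('scene','s12.png')
cv2.imwrite('pics/s12c.png',cv2.resize(b[180:300,270:410],None,fx=5,fy=5,interpolation=2))"
```

```text
t 13.55 pos [565.41 212.23 187.35] xdir -91.0 F [-0.03  1.31 -1.8 ] open 10.4
J [-0.41  0.51 -0.04  1.94  0.03  0.7  -2.05]
turn deg tool [-0.04 -0.   -0.02]
shift tool now mm [449.1    7.16 -40.17] | shift after turn [449.1    7.35 -40.17]
```

View pics/s12c.png

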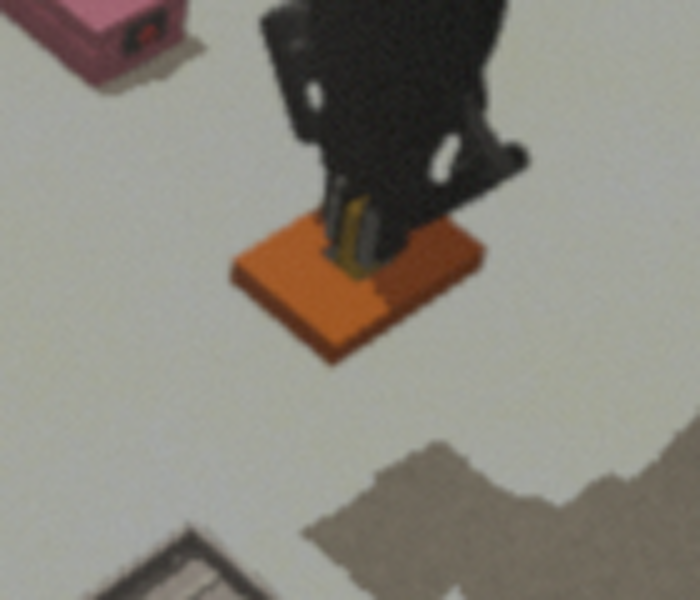

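Request:
play_rows(
  commands=[
    {"offset": [0.01,0,-0.001],"angular": [0,0,0]},
    {"offset": [0.02,0,-0.002],"angular": [0,0,0]},
    {"offset": [0.03,0,-0.003],"angular": [0,0,0]},
    {"offset": [0.03,0,-0.003],"angular": [0,0,0]},
    {"offset": [0.03,0,-0.003],"angular": [0,0,0]},
    {"offset": [0.03,0,-0.003],"angular": [0,0,0]},
    {"offset": [0.03,0,-0.003],"angular": [0,0,0]},
    {"offset": [0.03,0,-0.003],"angular": [0,0,0]},
  ],
)

```text
clock: 14.4
position: [539.5, -0.7, 186.3]
ee_rot: [-1.201, 1.224, -1.224]
wrist_force: [0.3, 0.4, -1.7]
opening: 10.5
```

Request:
play_rows(
  commands=[
    {"offset": [0.03,0,-0.003],"angular": [0,0,0]},
    {"offset": [0.03,0,-0.003],"angular": [0,0,0]},
    {"offset": [0.03,0,-0.003],"angular": [0,0,0]},
    {"offset": [0.03,0,-0.003],"angular": [0,0,0]},
    {"offset": [0.03,0,-0.003],"angular": [0,0,0]},
    {"offset": [0.03,0,-0.002],"angular": [0,0,0]},
    {"offset": [0.03,0,-0.001],"angular": [0,0,0]},
    {"offset": [0.02,0,-0.001],"angular": [0,0,0]},
  ],
)

```text
clock: 15.2
position: [515.5, -231.4, 186.4]
ee_rot: [-1.201, 1.226, -1.227]
wrist_force: [0.3, 0.3, -1.5]
opening: 10.3
```

Request:
play_rows(
  commands=[
    {"offset": [0.009,0,0],"angular": [0,0,0]},
    {"offset": [0,0,0],"angular": [0,0,0]},
    {"offset": [0,0,0],"angular": [0,0,0]},
  ],
)

```text
clock: 15.5
position: [517.3, -235.0, 186.2]
ee_rot: [-1.201, 1.223, -1.221]
wrist_force: [-0.0, 0.8, -1.5]
opening: 10.6
```

```bash
python3 d.py 517.4 -236.1 180 -91; python3 -c "
from fit import *
I={n:snap(n,n[0]+'13.png') for n in('scene','top')}
p=r.get_obs()['position'];z=p[2]-25
for c in(('scene',),('scene','top')):print(fit(I,'orange',(p[0],p[1]),92,62,z-7,z+7,-.017,cams=c),fit(I,'blue',(517,-236),84,54,46,94,0.,cams=c))
"
```

```text
t 15.5 pos [ 517.26 -235.01  186.2 ] xdir -90.97 F [-0.02  0.75 -1.53] open 10.6
J [ 0.37  0.47 -0.04  2.01  0.03  0.66 -1.27]
turn deg tool [ 0.04  0.03 -0.05]
shift tool now mm [1.1  6.19 0.16] | shift after turn [1.09 6.2  0.16]
(array([ 516. , -234.2,   -2.8]), np.float64(1.7)) (array([ 516.1, -236.8,   -1. ]), np.float64(6.2))
(array([ 514.8, -233.4,   -3.2]), np.float64(805.2)) (array([ 515.9, -235.4,   -1.5]), np.float64(752.9))
```

View pics/s13.png

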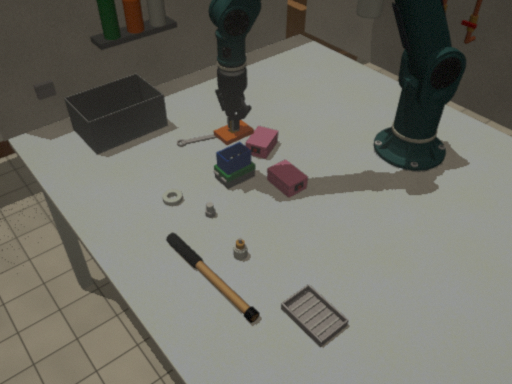

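Request:
play_rows(
  commands=[
    {"offset": [0.001,0.01,0],"angular": [0,0,0]},
    {"offset": [0,0.015,0],"angular": [0,0,0]},
    {"offset": [0,0.01,0],"angular": [0,0,0]},
    {"offset": [0,0.005,0],"angular": [0,0,0]},
    {"offset": [0,0,0],"angular": [0,0,0]},
    {"offset": [0,0,0],"angular": [0,0,0]},
  ],
)

```text
clock: 16.2
position: [518.0, -236.7, 146.3]
ee_rot: [-1.201, 1.222, -1.222]
wrist_force: [0.4, -0.1, -1.8]
opening: 10.5
```

```bash
python3 d.py 517.4 -236.1 127 -91; python3 -c "
from ov import *
I={n:snap(n,n[0]+'14.png') for n in('scene','top')}
over(I,{'scene':(235,150),'top':(308,212)},[],'pics/o14.png',k=8,w=25)"
```

```text
t 16.2 pos [ 517.98 -236.74  146.32] xdir -90.97 F [ 0.39 -0.08 -1.79] open 10.5
J [ 0.37  0.53 -0.03  2.04  0.03  0.57 -1.27]
turn deg tool [-0.01  0.03  0.  ]
shift tool now mm [-0.63 19.32 -0.6 ] | shift after turn [-0.63 19.32 -0.59]
```

View pics/o14.png

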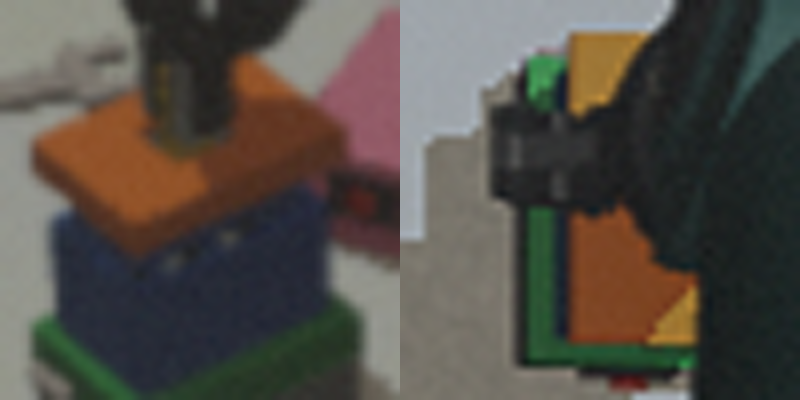

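Request:
play_rows(
  commands=[
    {"offset": [0,0.003,0],"angular": [0,0,0]},
    {"offset": [0,0.003,0],"angular": [0,0,0]},
    {"offset": [0,0.003,0],"angular": [0,0,0]},
    {"offset": [0,0,0],"angular": [0,0,0]},
    {"offset": [0,0,0],"angular": [0,0,0]},
  ],
)

```text
clock: 16.8
position: [517.6, -236.8, 137.1]
ee_rot: [-1.201, 1.222, -1.222]
wrist_force: [-0.5, 0.1, -1.5]
opening: 10.5
```

Request:
play_rows(
  commands=[
    {"offset": [0,0.002,0],"angular": [0,0,0]},
    {"offset": [0,0.002,0],"angular": [0,0,0]},
    {"offset": [0,0.002,0],"angular": [0,0,0]},
    {"offset": [0,0,0],"angular": [0,0,0]},
    {"offset": [0,0,0],"angular": [0,0,0]},
  ],
)

```text
clock: 17.3
position: [517.7, -236.8, 131.2]
ee_rot: [-1.201, 1.222, -1.222]
wrist_force: [-0.4, 0.5, -1.3]
opening: 10.6
```

Request:
play_rows(
  commands=[
    {"offset": [0,0.001,0],"angular": [0,0,0]},
    {"offset": [0,0.001,0],"angular": [0,0,0]},
    {"offset": [0,0,0],"angular": [0,0,0]},
    {"offset": [0,0,0],"angular": [0,0,0]},
  ],
)

```text
clock: 17.7
position: [517.7, -236.8, 129.3]
ee_rot: [-1.201, 1.222, -1.222]
wrist_force: [-0.7, 0.4, -1.9]
opening: 10.5
```

Request:
play_rows(
  commands=[
    {"offset": [0,0.001,0],"angular": [0,0,0]},
    {"offset": [0,0.001,0],"angular": [0,0,0]},
    {"offset": [0,0,0],"angular": [0,0,0]},
    {"offset": [0,0,0],"angular": [0,0,0]},
  ],
)

```text
clock: 18.1
position: [517.8, -236.9, 127.6]
ee_rot: [-1.201, 1.222, -1.222]
wrist_force: [-0.6, -0.1, 2.8]
opening: 10.6
```

Request:
play_rows(
  commands=[
    {"offset": [0,0.0005,0],"angular": [0,0,0]},
    {"offset": [0,0,0],"angular": [0,0,0]},
    {"offset": [0,0,0],"angular": [0,0,0]},
  ],
)

```text
clock: 18.4
position: [517.8, -236.9, 127.5]
ee_rot: [-1.201, 1.222, -1.222]
wrist_force: [-1.5, -0.3, 6.0]
opening: 10.8
```

```bash
python3 -c "
from ov import *
I={n:snap(n,n[0]+'15.png') for n in('scene','top')}
over(I,{'scene':(235,155),'top':(308,212)},[],'pics/o15.png',k=8,w=25)"
```

```text
(no output)
```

View pics/o15.png

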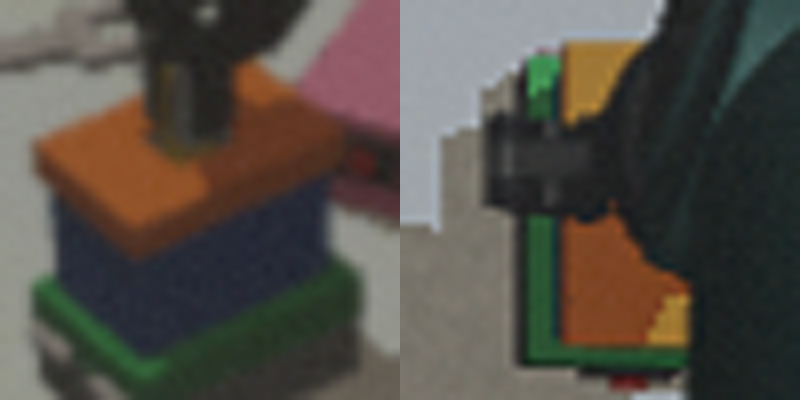

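Request:
play_rows(
  commands=[
    {"offset": [0,0,0],"angular": [0,0,0]},
    {"offset": [0,0,0],"angular": [0,0,0]},
    {"offset": [0,0,0],"angular": [0,0,0]},
    {"offset": [0,0,0],"angular": [0,0,0]},
    {"offset": [0,0,0],"angular": [0,0,0]},
    {"offset": [0,-0.01,0],"angular": [0,0,0]},
    {"offset": [0,-0.03,0],"angular": [0,0,0]},
    {"offset": [0,-0.03,0],"angular": [0,0,0]},
  ],
  gripper=100,
)

```text
clock: 19.3
position: [517.3, -236.6, 197.6]
ee_rot: [-1.202, 1.223, -1.221]
wrist_force: [0.3, 0.6, -0.2]
opening: 85.4
```

Request:
play_rows(
  commands=[
    {"offset": [-0.04,-0.01,0],"angular": [0,0,0]},
    {"offset": [-0.045,0,0],"angular": [0,0,0]},
    {"offset": [-0.045,0,0],"angular": [0,0,0]},
    {"offset": [-0.04,0,0],"angular": [0,0,0]},
    {"offset": [0,0,0],"angular": [0,0,0]},
  ],
)

```text
clock: 19.8
position: [521.1, -59.5, 207.7]
ee_rot: [-1.203, 1.215, -1.212]
wrist_force: [-0.2, -0.3, -0.7]
opening: 85.7
```

```bash
python3 d.py 517.4 -236.1 127 -91; python3 -c "
from fit import *
from ov import over
I={n:snap(n,n[0]+'16.png') for n in('scene','top')}
over(I,{'scene':(235,155),'top':(308,212)},[],'pics/o16.png',k=8,w=25)
for c in(('scene',),('top',)):print(fit(I,'orange',(517.5,-236),92,62,95,109,-.017,cams=c))
for n in I:
    m=mask(I[n],'yellow',proj(n,[517.5,-236.5,123])[0],12);p=np.argwhere(m)[:,::-1];print(n,len(p),p.mean(0),proj(n,[517.5,-236.5,123]))
"
```

```text
t 19.8 pos [521.12 -59.45 207.69] xdir -90.36 F [-0.18 -0.32 -0.7 ] open 85.7
J [ 0.07  0.39 -0.06  2.09  0.03  0.66 -1.58]
turn deg tool [-0.06  0.64 -0.21]
shift tool now mm [176.96  80.05  -2.7 ] | shift after turn [176.69  80.69  -0.64]
(array([ 514.4, -232.8,   -4.6]), np.float64(23.4))
(array([ 517.8, -237.1,   -1.6]), np.float64(2.9))
scene 21 [232.52380952 139.0952381 ] [[232.78027984 142.74087295]]
top 40 [317.525 210.675] [[316.39235252 210.26767215]]
```

View pics/o16.png

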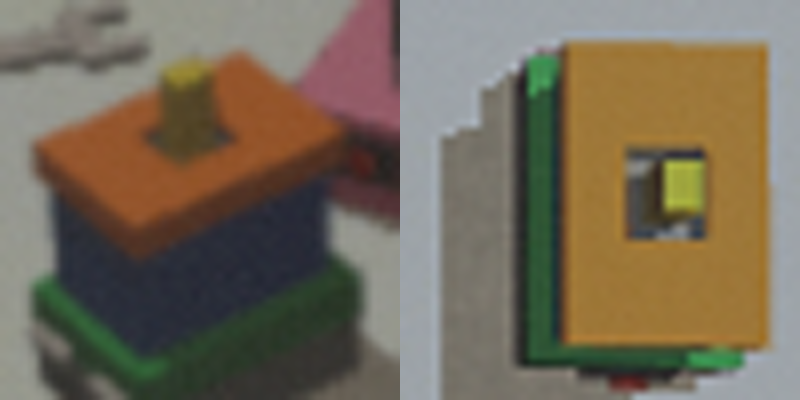

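Request:
play_rows(
  commands=[
    {"offset": [0.04,0,0],"angular": [0,0.6,0]},
    {"offset": [0.045,0,0],"angular": [0,0,0]},
    {"offset": [0.045,0,0],"angular": [0,0,0]},
    {"offset": [0.035,0,0],"angular": [0,0,0]},
    {"offset": [0.011,0,0],"angular": [0,0,0]},
    {"offset": [0,0,0],"angular": [0,0,0]},
    {"offset": [0,0,0],"angular": [0,0,0]},
  ],
)

```text
clock: 20.6
position: [515.9, -242.1, 206.7]
ee_rot: [-1.195, 1.231, -1.229]
wrist_force: [0.0, 1.2, 0.0]
opening: 85.3
```

```bash
python3 d.py 517.6 -236.5 100 -91
```

```text
t 20.6 pos [ 515.94 -242.13  206.73] xdir -91.6 F [0.03 1.24 0.01] open 85.3
J [ 0.38  0.45 -0.03  1.99  0.02  0.7  -1.26]
turn deg tool [ 0.02 -0.6  -0.06]
shift tool now mm [ -5.57 106.74   1.55] | shift after turn [ -5.66 106.73   1.56]
```

Request:
play_rows(
  commands=[
    {"offset": [-0.0056,0.02,0.0016],"angular": [0,-0.6,0]},
    {"offset": [0,0.03,0],"angular": [0,0,0]},
    {"offset": [0,0.015,0],"angular": [0,0,0]},
    {"offset": [0,0,0],"angular": [0,0,0]},
    {"offset": [0,0,0],"angular": [0,0,0]},
    {"offset": [0,0,0],"angular": [0,0,0]},
  ],
)

```text
clock: 21.2
position: [519.0, -236.6, 142.9]
ee_rot: [-1.2, 1.219, -1.222]
wrist_force: [-0.3, 0.2, 1.0]
opening: 85.3
```

```bash
python3 d.py 517.6 -236.5 100 -91;python3 -c "
from ov import *
I={n:snap(n,n[0]+'17.png') for n in('scene','top')}
over(I,{'scene':(235,145),'top':(308,212)},[],'pics/o17.png',k=8,w=25)"
```

```text
t 21.2 pos [ 518.96 -236.6   142.88] xdir -90.91 F [-0.34  0.19  0.96] open 85.3
J [ 0.37  0.54 -0.03  2.04  0.03  0.56 -1.27]
turn deg tool [-0.11  0.09  0.02]
shift tool now mm [-0.09 42.87 -1.45] | shift after turn [-0.08 42.88 -1.37]
```

View pics/o17.png

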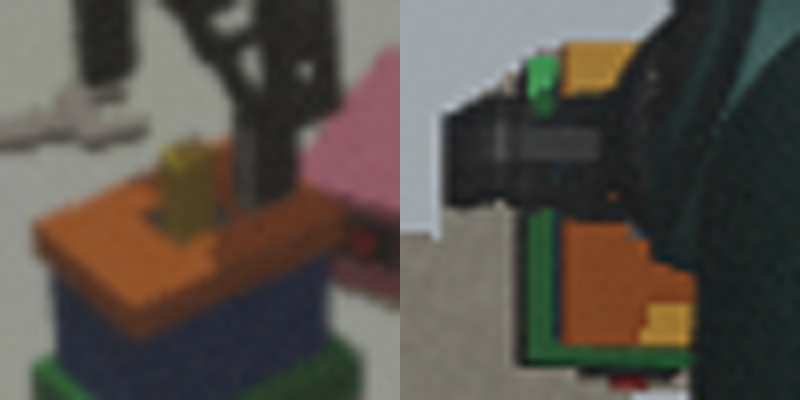

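Request:
play_rows(
  commands=[
    {"offset": [0,0.015,-0.001],"angular": [0,0,0]},
    {"offset": [0,0.015,0],"angular": [0,0,0]},
    {"offset": [0,0.012,0],"angular": [0,0,0]},
    {"offset": [0,0,0],"angular": [0,0,0]},
    {"offset": [0,0,0],"angular": [0,0,0]},
  ],
)

```text
clock: 21.8
position: [517.2, -237.3, 100.0]
ee_rot: [-1.201, 1.222, -1.222]
wrist_force: [-0.3, -0.7, -0.5]
opening: 85.3
```

```bash
python3 d.py 517.6 -236.5 100 -91;python3 -c "
from ov import *
I={n:snap(n,n[0]+'18.png') for n in('scene','top')}
over(I,{'scene':(235,145),'top':(308,212)},[],'pics/o18.png',k=8,w=25)"
```

```text
t 21.8 pos [ 517.16 -237.27   99.98] xdir -90.99 F [-0.32 -0.73 -0.48] open 85.3
J [ 0.37  0.6  -0.03  2.06  0.04  0.48 -1.27]
turn deg tool [-0.01  0.01  0.  ]
shift tool now mm [-0.78 -0.02  0.43] | shift after turn [-0.78 -0.02  0.43]
```

View pics/o18.png

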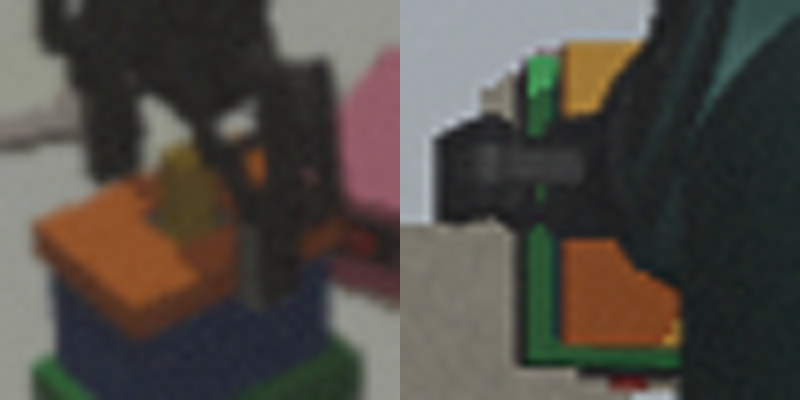

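Request:
play_rows(
  commands=[
    {"offset": [-0.0005,0,0],"angular": [0,0,0]},
    {"offset": [0,0,0],"angular": [0,0,0]},
    {"offset": [0,0,0],"angular": [0,0,0]},
    {"offset": [0,0,0],"angular": [0,0,0]},
    {"offset": [0,0,0],"angular": [0,0,0]},
  ],
  gripper=50,
)

```text
clock: 22.4
position: [517.4, -236.7, 100.7]
ee_rot: [-1.2, 1.221, -1.223]
wrist_force: [-1.5, 1.1, 6.2]
opening: 60.4
```

```bash
python3 d.py 517.6 -236.5 100 -91;python3 -c "
from ov import *
I={n:snap(n,n[0]+'19.png') for n in('scene','top')}
over(I,{'scene':(235,145),'top':(308,212)},[],'pics/o19.png',k=8,w=25)"
```

```text
t 22.4 pos [ 517.43 -236.74  100.72] xdir -90.99 F [-1.45  1.08  6.18] open 60.4
J [ 0.37  0.6  -0.03  2.06  0.04  0.48 -1.27]
turn deg tool [-0.06  0.01  0.01]
shift tool now mm [-0.25  0.72  0.16] | shift after turn [-0.25  0.72  0.17]
```

View pics/o19.png

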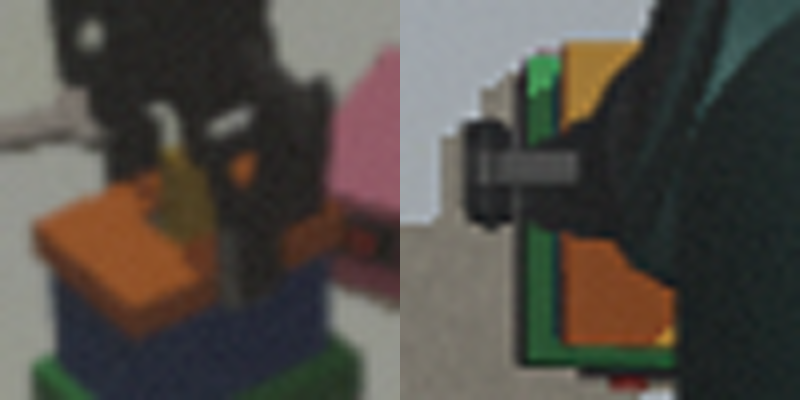

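Request:
play_rows(
  commands=[
    {"offset": [0,-0.002,0],"angular": [0,0,0]},
    {"offset": [0,-0.004,0],"angular": [0,0,0]},
    {"offset": [0,-0.006,0],"angular": [0,0,0]},
    {"offset": [0,0,0],"angular": [0,0,0]},
    {"offset": [0,0,0],"angular": [0,0,0]},
  ],
)

```text
clock: 23.0
position: [517.1, -236.8, 112.0]
ee_rot: [-1.201, 1.221, -1.222]
wrist_force: [0.6, -0.0, -0.5]
opening: 60.4
```

```bash
python3 d.py 517.6 -236.5 100 -91;python3 -c "
from ov import *
I={n:snap(n,n[0]+'20.png') for n in('scene','top')}
over(I,{'scene':(235,145),'top':(308,212)},[],'pics/o20.png',k=8,w=25)"
```

```text
t 23.0 pos [ 517.1  -236.78  112.02] xdir -90.99 F [ 0.58 -0.03 -0.49] open 60.4
J [ 0.37  0.58 -0.03  2.06  0.03  0.5  -1.27]
turn deg tool [-0.02  0.01  0.01]
shift tool now mm [-0.29 12.02  0.49] | shift after turn [-0.29 12.02  0.5 ]
```

View pics/o20.png

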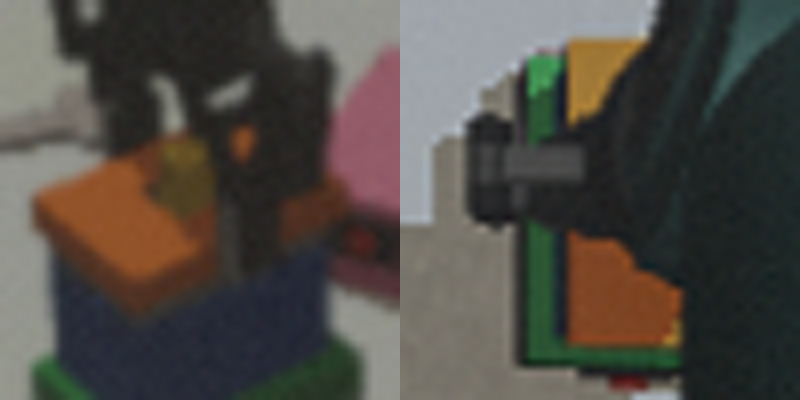

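Request:
play_rows(
  commands=[
    {"offset": [0,-0.008,0],"angular": [0,0,0]},
    {"offset": [0,-0.01,0],"angular": [0,0,0]},
    {"offset": [0,-0.015,0],"angular": [0,0,0]},
    {"offset": [0,-0.02,0],"angular": [0,0,0]},
    {"offset": [0,-0.02,0],"angular": [0,0,0]},
    {"offset": [0,-0.02,0],"angular": [0,0,0]},
    {"offset": [0,-0.015,0],"angular": [0,0,0]},
    {"offset": [0,-0.008,0],"angular": [0,0,0]},
  ],
)

```text
clock: 23.9
position: [517.7, -237.1, 230.1]
ee_rot: [-1.2, 1.219, -1.224]
wrist_force: [0.1, -0.0, -1.3]
opening: 60.6
```

Request:
play_rows(
  commands=[
    {"offset": [0,0,0],"angular": [0,0,0]},
    {"offset": [0,0,0],"angular": [0,0,0]},
    {"offset": [0,0,0],"angular": [0,0,0]},
    {"offset": [0,0,0],"angular": [0,0,0]},
    {"offset": [0,0,0],"angular": [0,0,0]},
  ],
)

```text
clock: 24.4
position: [516.6, -236.6, 227.1]
ee_rot: [-1.202, 1.223, -1.221]
wrist_force: [0.2, 0.5, -0.4]
opening: 60.9
```

```bash
python3 d.py 517.6 -236.5 100 -91;python3 -c "
from ov import *
I={n:snap(n,n[0]+'21.png') for n in('scene','top')}
over(I,{'scene':(235,130),'top':(308,212)},[],'pics/o21.png',k=6,w=33)"
```

```text
t 24.4 pos [ 516.64 -236.61  227.09] xdir -90.99 F [ 0.22  0.46 -0.43] open 60.9
J [ 0.38  0.42 -0.04  1.98  0.02  0.74 -1.26]
turn deg tool [ 0.07  0.01 -0.02]
shift tool now mm [ -0.07 127.09   1.12] | shift after turn [ -0.13 127.09   0.96]
```

View pics/o21.png

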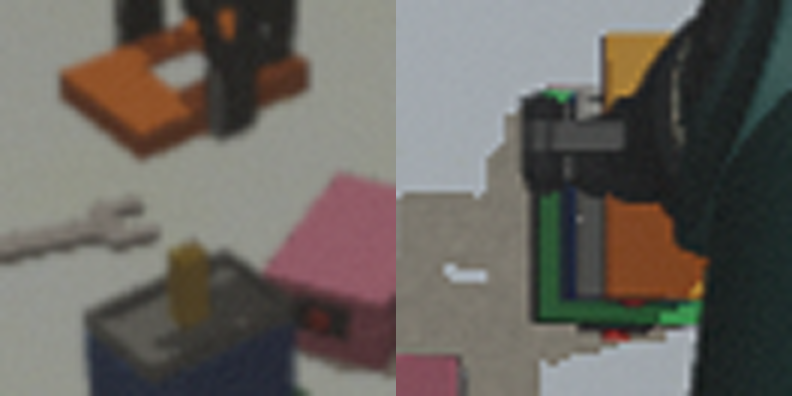

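View pics/s21.png

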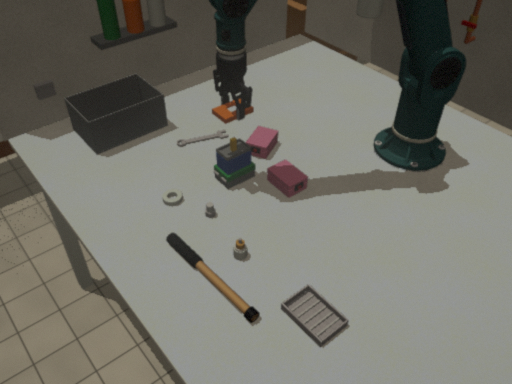

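```bash
python3 -c "
from cell import r
print(r.finish_job())"
```

```text
the job is handed in; nothing more can be done
None
```

The job is handed in, after about 24.5 s of the 72 s. The blue case stands on the green-lidded case, the grey inner lid is seated on it, and the gripper still holds the orange cover.

- **Placing the blue case:** in the two camera views it sat about 1–1.5 mm off centre and roughly 1° or less out of square.
- **Lids:** I lifted them together by the yellow stem and lowered them onto the case. Contact came at the expected height (tool at 127.5 mm, about 127 expected) with a small push of 6 N at the end. After I let go, the pictures showed the cover still nested.
- **Cover:** I gripped it by its long sides and raised it about 127 mm. Its lower edge is at about 222 mm, while the stem top is at 137 mm. The last picture shows it level, the tray open and the grey lid seated on the case.
- **Other things on the shelf:** the other items and the two pink look-alikes appear unmoved. This was judged by eye from the pictures. The largest force I read was about 6 N.

**Checks that disagreed:**
- The two cameras differed by 1–4 mm on absolute positions. The outline fits put the blue case 2–5 mm off centre on the green case. I relied on margins read in the same picture and on where the jaws closed, which gave the smaller figure above.
- The outline fit of the nested cover in the scene camera was poor: it gave a yaw of −4.6°, against −1.6° in the top view. I did not use it.

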